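# Build up a turntable pivot and offer up its ball dish

## Robot

A 6-joint arm with a two-finger parallel gripper is mounted at the origin on the work surface. World frame = base frame: x ahead of the robot, y to its left, z up, the work surface at z = 0. Lengths are in mm, angles in rad, forces in N, time in s.
With the tool pointing down it reaches from about 350 to 775 mm from the base axis. Payload 7.3 kg.
Tool frame: the origin (TCP) lies midway between the tips of the shut fingers; the grasp point (between the pads) lies bot.tcp_to_grasp behind it (bot.tcp_to_grasp is the distance from the TCP to the grasp point, in mm); z points along the fingers, y is the direction in which the jaws open and shut (so a half turn about z gives the same grasp; the last joint's range is limited). The gripper opens to 92 mm and grips with 3 to 60 N. Pads are 19 mm wide; open, the fingers measure 130 mm over their backs; the gripper's body (75 mm by 190 mm) begins 47 mm behind the grasp point.
Start: joints at [1.109, 0.342, 1.524, -0, 1.275, -0.146], TCP at [163.038, 499.062, 226.741] pointing down, gripper open.
Joint ranges: [-2.53, 2.53], [-0.77, 2.02], [0.04, 2.7], [-1, 4.14], [0.28, 2.66], [-3.11, 3.11]. Speed limits (rad/s): [2.57, 2.57, 3.14, 3.14, 3.14, 3.14].

## Interface

Orientations are given as [roll, pitch, yaw] about the fixed x, y, z axes, in that order (R = Rz(yaw) Ry(pitch) Rx(roll)).
In Python, from plant import bot gives the robot as it stands.
- The arm moves only by the shell command python3 -m inch 'ROWS'. ROWS is JSON, one flat list of numbers, 7 for each row, row after row: the shift along the world's x, y, z in cm, then the turn, a rotation vector about the world's x, y, z in degrees, then the gripper command: -1 is shut, 1 is fully open, values between are in proportion. In form: [tx, ty, tz, ax, ay, az, fingers, tx, ty, tz, ax, ay, az, fingers, ...]. A call has exactly 5 rows; each row is the pose to reach, as a shift and turn from the pose measured when the call began; what a row does not reach only later rows make up. A row lasts 1/10 s, in which the tool goes at most 50 mm and 8.59 degrees, less where a joint would pass 70% of its speed; a pose out of reach is approached as far as the arm can. A call with a gripper value outside its range is refused whole. The fingers move at their own pace and stop on an object; the grip force is fixed at half the most. Time passes only in rows, so rows that repeat a pose let the fingers close, or fill a call up. It gives the time, the measured TCP pose, the force and the opening at its end, in the units of the state.
- bot.get_obs(): the state, without advancing time (a new reading comes with each control period).
- bot.capture(name): name is "side" or "top" or "wrist"; returns the picture (480x640x3 uint8, red, green, blue); there is no depth.
- bot.calibration(name): a dict with "fx", "fy", "cx", "cy" (pixels), "cam_to_world" (4x4, takes a point from camera to world coordinates). Camera axes: x right, y down, z forward; pixel columns grow to the right and rows downward; lengths in mm; the calibration is good to about 2 mm. A picture is of the moment at which its call begins: read the wrist's pose just before it. calibration takes no time and is no camera call; for the wrist camera it gives the pose at the moment of the call.
- bot.close_job(): hands the job in, once; it reports no verdict.
The state is a dict: "time": time; "joint_positions": joint angles; "dq": joint speeds; "tau": joint torques, N m; "tool_pos": TCP position; "tcp_rot": TCP orientation; "contact_force": force on the tool from outside, world axes, zero at the start; "moment": the same for the moment, N m; "grip_width": finger opening in mm.
Only numpy, scipy, OpenCV 4.12 (cv2) and the standard library are available. Lean on these libraries where they do the work, as an engineer would, in place of code of your own. Each camera call takes 0.05 s, during which the arm holds its last target.

## Task

Build up the camera-turntable pivot: thread the wide black spacer ring down the post until it is fully home on the shoulder, then the narrower brass collar fully home on top of it, and let go of both. Then lift the ball dish by the bar of its handle and turn it a quarter turn anticlockwise seen from above, so that its red pointer points the same way as the blue arm of the pivot base, keeping the dish level and the loose yellow ball in its middle all the while. Finish still holding the dish still and level, centred over the post with its underside about 5 cm clear above the post's tip, for a colleague to bolt it from below; leave the tape roll, the lens and the screwdriver alone.

Things in the scene. Friction and masses are not known exactly. Their poses are not given: they have to be found in the camera images.
- pivot: Fixed dark steel disc, 110 mm across, 12 mm thick. Steel post at its centre, 16 mm thick, straight up to 64 mm above the table, then tapered to its tip at 74 mm. Round shoulder at its foot, 36 mm across, top 20 mm above the table: the first ring seats on it. Blue arm, 10 mm high, along the base's own +y out to 120 mm from the post. Origin on the table on the post's axis, z up.
- spacer_center (a point): Centre (half-way up) of the loose wide spacer ring: black plastic, 56 mm outside diameter, 20 mm tall, 19 mm bore, lying flat on the table; z is its bore axis. About 110 g. It goes on first; fully home its centre is 30 mm above the table.
- collar_center (a point): Centre (half-way up) of the loose narrow collar: brass, 44 mm outside diameter, 26 mm tall, 19 mm bore, standing flat on the table; z is its bore axis. About 120 g. It goes on second, on the spacer; fully home its centre is 53 mm above the table and its top 8 mm below the post's tip.
- dish_grip (a point): Centre of the ball dish's handle: a straight black bar over the dish's centre, 136 mm long along the dish's x, 12 mm wide (y), 16 mm high (z), on a thin upright at each end. It lies 95 mm above the dish's underside, 59 mm above the ball's top. Axes as the dish's: x towards the red pointer, z up.
- dish_well (a point): Lowest point of the dish's hollow, on the dish's axis, 10 mm above the dish's underside. The hollow rises from here like a very shallow cone (slope 0.12, from 28 mm out 0.25), so the ball rests here when the dish is level and moved smoothly.
- dish_pointer (a point): Outer end of the red painted pointer on the dish's rim, 94 mm from the dish's axis along its +x, 15 mm above the dish's underside. At the start it points along the pivot base's own +x (within about 5 degrees); in the end it must point along the base's own +y, over the blue arm.
- ball_center (a point): Centre of the loose yellow ball, 26 mm in diameter, about 60 g, resting in the middle of the dish.
- dish: The loose ball dish: shallow round aluminium plate, 126 mm across, 27 mm high at the rim, about 240 g without the ball, standing on its flat foot on the table. Origin at the centre of its underside; x towards the red pointer, z up.
- tape: Bystander: grey roll of tape lying flat, 100 mm across, 48 mm high; origin at the centre of its underside.
- lens: Bystander: grey camera lens standing on end, 60 mm across, 46 mm high; origin at the centre of its underside.
- driver: Bystander: screwdriver with a red handle lying on the table; origin at its underside.
Things that resemble listed ones, but are neither listed nor needed, are in the scene too. Of the things like the part that bears collar_center, leave any that is purple; of the rest the smaller one is meant.

How it is judged (in metres and radians):
On the way, in this order (a step that is already met when the one before it is completed fails the run):
1. the spacer is fully home on the shoulder, with the collar not yet on the post, and let go (z of spacer_center in the frame of pivot below 0.0325 m and horizontal distance between spacer_center and pivot below 0.004 m and angle between spacer_center's own z axis and vertical below 0.08 rad and horizontal distance between collar_center and pivot above 0.03 m and contact force between the fingers and spacer below 0.1 N), for 0.2 s.
2. the collar is fully home on top of the spacer and let go (z of spacer_center in the frame of pivot below 0.0325 m and horizontal distance between each of spacer_center, collar_center and pivot below 0.004 m and angle between each of spacer_center, collar_center's own z axis and vertical below 0.08 rad and z of collar_center in the frame of pivot between 0.045 and 0.0555 m and contact force between the fingers and collar below 0.1 N), for 0.2 s.
3. the dish is lifted level off the table with the ball in its middle (height (world z) of dish above 0.03 m and angle between dish_grip's own z axis and vertical below 0.09 rad and horizontal distance between ball_center and dish_well below 0.01 m), for 0.2 s.
At the end, for the whole second after the job is handed in: Both rings home (2.5 mm of seat, 4 mm of axis). Fingers hold the dish, at rest, clear of the pivot: underside 20-90 mm above the post tip, centre within 20 mm of the post, tilt under 0.09 rad, red pointer along the blue arm within 0.2 rad, ball within 10 mm of the dish centre (z of spacer_center in the frame of pivot below 0.0325 m and horizontal distance between each of spacer_center, collar_center and pivot below 0.004 m and angle between each of spacer_center, collar_center's own z axis and vertical below 0.08 rad and z of collar_center in the frame of pivot between 0.045 and 0.0555 m and horizontal distance between dish_well and pivot below 0.02 m and height (world z) of dish between 0.094 and 0.164 m and angle between dish_grip's own z axis and vertical below 0.09 rad and horizontal distance between ball_center and dish_well below 0.01 m and z of ball_center in the frame of dish below 0.032 m and angle between the x axis of dish_grip and the y axis of pivot, either way round below 0.2 rad and y of dish_pointer in the frame of pivot above 0.05 m and contact force between the fingers and dish above 1 N and contact force between dish and pivot below 0.05 N and contact force between dish and collar below 0.05 N and linear speed of dish below 0.02 m/s and angular speed of dish below 0.15 rad/s); the arm keeps its last pose, push and grip.
It fails at once if the ball strays more than 20 mm from the middle of the dish (horizontal distance between ball_center and dish_well above 0.02 m).
It fails at once if the dish is tipped by more than 0.17 rad (angle between dish_grip's own z axis and vertical above 0.17 rad).
It fails at once if a bystander (tape roll, lens or screwdriver) is moved more than 25 mm (distance of any of tape, lens, driver from where it was at the start of the episode above 0.025 m).
It also fails if it takes over 72 s, if anything falls off the work surface, if the arm or the gripper's body presses on something with over 40 N, if the wrist force passes 120 N, or if a joint passes its speed limit or range.

## Working session

There is one attempt and no reset: what is moved stays moved. The work goes in short steps, Python scripts to look and compute and a shell command to move; the robot and the scene stay as the last step left them, time stands still between calls to the robot, and variables do not carry over. Pictures are saved under pics/ and viewed, and the job is handed in when it is done.

```bash
ls; mkdir -p pics
python3 - <<'E'
from plant import bot
import cv2
print(bot.get_obs(), bot.tcp_to_grasp)
for n in ("side","top","wrist"):
    c=bot.calibration(n); print(n,c)
    cv2.imwrite(f"pics/{n}0.png",bot.capture(n)[:,:,::-1])
E
```

```text
pics
{'time': 0.0, 'joint_positions': array([ 1.10902055e+00,  3.42717400e-01,  1.52503263e+00,  1.41850402e-05,
        1.27539492e+00, -1.45987371e-01]), 'dq': array([-1.91634007e-03,  5.46744455e-04,  1.20281581e-03, -9.67940148e-04,
        1.31108381e-03, -7.58544172e-06]), 'tau': array([-7.42111320e-05, -4.31220067e+01, -2.44230366e+01,  7.18578673e-02,
        5.58520469e-02, -1.14276377e-04]), 'tool_pos': array([162.82950773, 498.67622673, 226.04227987]), 'tcp_rot': array([-3.14005885e+00, -2.39230794e-04,  2.82579992e+00]), 'contact_force': array([ 0.45522026,  0.23145428, -0.2376853 ]), 'moment': array([ 0.02486677, -0.00067928, -0.04483922]), 'grip_width': 91.98276173792758} 18.8
side {'fx': 510.38850244541214, 'fy': 510.38850244541214, 'cx': 314.5411407634505, 'cy': 239.86558826823165, 'cam_to_world': array([[-8.66132399e-01, -2.60057504e-01,  4.26831070e-01,
         2.28721360e+02],
       [-4.99727363e-01,  4.66534632e-01, -7.29806824e-01,
         5.43427041e+02],
       [-9.33973514e-03, -8.45408500e-01, -5.34038611e-01,
         4.97086845e+02],
       [ 0.00000000e
[... 294 characters left out ...]
1,  1.24228700e-02, -3.98879974e-02,
        -2.74155364e+01],
       [ 3.80174451e-02, -1.25513644e-01, -9.91363202e-01,
         7.75016421e+02],
       [ 0.00000000e+00,  0.00000000e+00,  0.00000000e+00,
         1.00000000e+00]])}
wrist {'fx': 338.1585565307653, 'fy': 338.1585565307653, 'cx': 322.4046372814524, 'cy': 234.48322439712004, 'cam_to_world': array([[ 3.11466136e-01,  9.12208447e-01,  2.66204046e-01,
         9.05785795e+01],
       [ 9.50254877e-01, -2.98367681e-01, -8.94002036e-02,
         5.22274933e+02],
       [-2.12493697e-03,  2.80806829e-01, -9.59761954e-01,
         3.84270024e+02],
       [ 0.00000000e+00,  0.00000000e+00,  0.00000000e+00,
         1.00000000e+00]])}
```

View pics/top0.png

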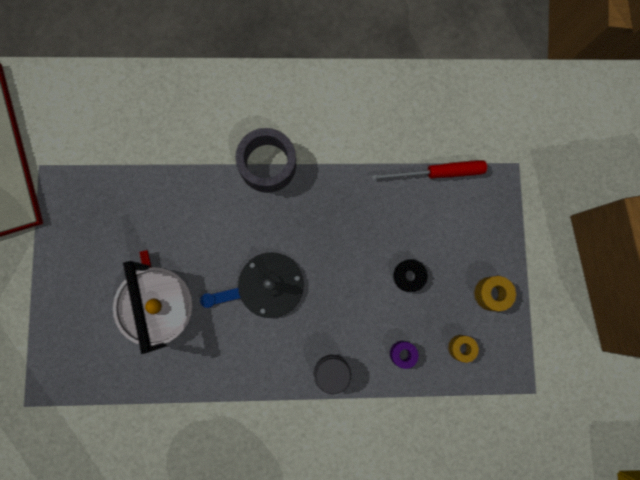

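View pics/side0.png

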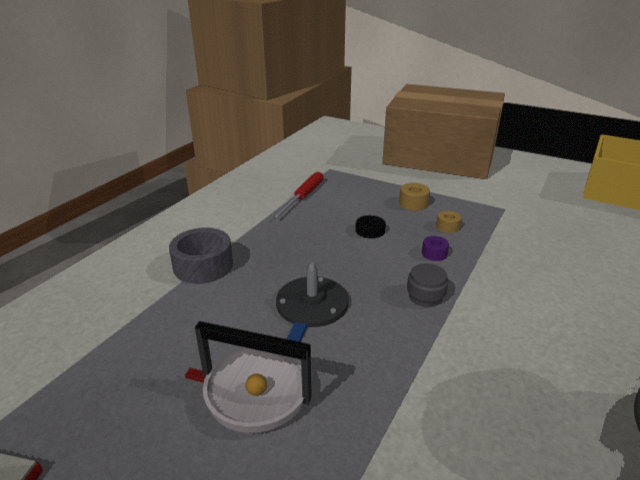

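View pics/wrist0.png

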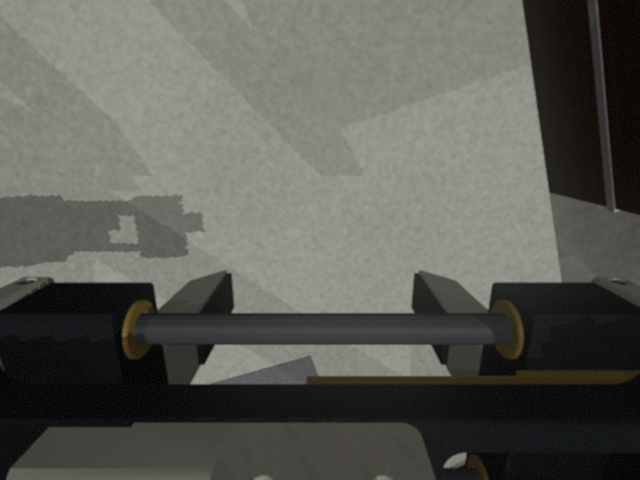

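The top view shows the black spacer at (411,276), the smaller brass ring at (465,349), a purple decoy at (404,354), the larger brass decoy at (497,293), the pivot at (270,285) with its blue arm to the left, and the dish at (152,307) with its pointer at (146,258). Next I'll zoom in and measure.

```bash
cat > h.py <<'E'
import numpy as np, cv2
from plant import bot
def ray(c,u,v,z):
    T=c["cam_to_world"]; d=T[:3,:3]@np.array([(u-c["cx"])/c["fx"],(v-c["cy"])/c["fy"],1.0]); o=T[:3,3]
    return o+d*(z-o[2])/d[2]
def tri(c1,p1,c2,p2):
    A=[];b=[]
    for c,p in((c1,p1),(c2,p2)):
        T=c["cam_to_world"]; d=T[:3,:3]@np.array([(p[0]-c["cx"])/c["fx"],(p[1]-c["cy"])/c["fy"],1.0]); d/=np.linalg.norm(d)
        P=np.eye(3)-np.outer(d,d); A.append(P); b.append(P@T[:3,3])
    return np.linalg.lstsq(np.vstack(A),np.hstack(b),rcond=None)[0]
def proj(c,p):
    T=c["cam_to_world"]; q=T[:3,:3].T@(np.asarray(p,float)-T[:3,3]); return np.array([c["fx"]*q[0]/q[2]+c["cx"],c["fy"]*q[1]/q[2]+c["cy"]])
E
python3 - <<'E'
import cv2
t=cv2.imread("pics/top0.png"); s=cv2.imread("pics/side0.png")
a=cv2.convertScaleAbs(cv2.resize(t[245:380,380:530],None,fx=5,fy=4.4,interpolation=0),alpha=1.8,beta=20)
a=cv2.convertScaleAbs(cv2.resize(t[250:370,380:530],None,fx=5,fy=5,interpolation=0),alpha=1.8,beta=20); cv2.imwrite("pics/t_r.png",a)
a=cv2.convertScaleAbs(cv2.resize(t[240:360,190:350],None,fx=5,fy=5,interpolation=0),alpha=1.8,beta=20); cv2.imwrite("pics/t_p.png",a)
a=cv2.convertScaleAbs(cv2.resize(t[240:360,90:250],None,fx=5,fy=5,interpolation=0),alpha=1.5,beta=10); cv2.imwrite("pics/t_d.png",a)
a=cv2.convertScaleAbs(cv2.resize(s[255:335,260:370],None,fx=7,fy=7,interpolation=0),alpha=1.8,beta=20); cv2.imwrite("pics/s_p.png",a)
a=cv2.convertScaleAbs(cv2.resize(s[310:440,175:325],None,fx=4.6,fy=4.6,interpolation=0),alpha=1.5,beta=10); cv2.imwrite("pics/s_d.png",a)
E
```

```text
(no output)
```

View pics/t_r.png

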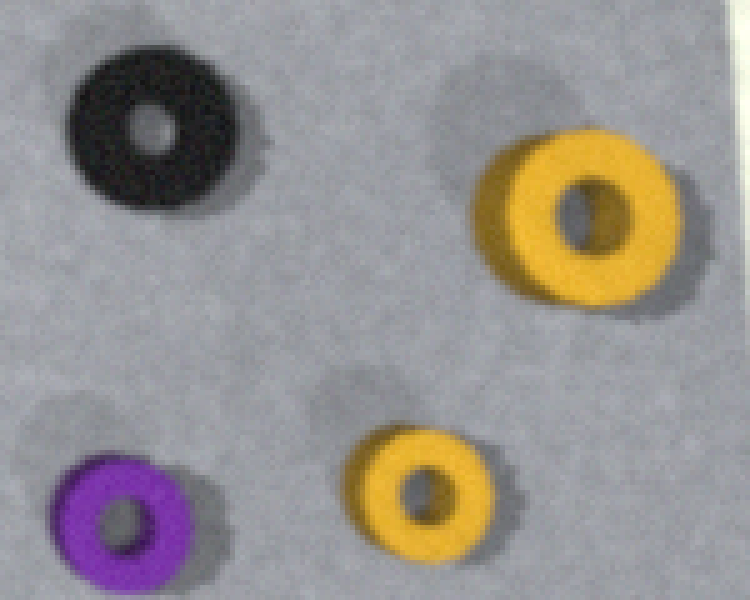

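View pics/t_p.png

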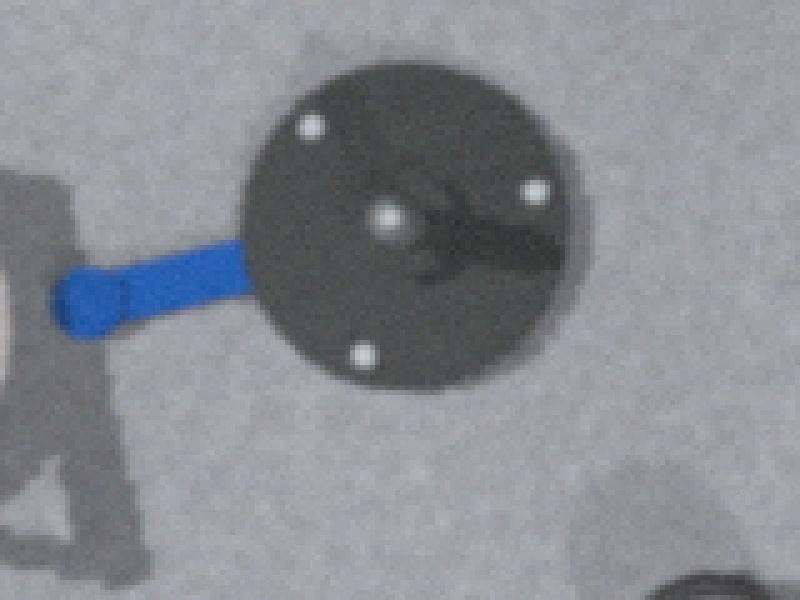

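View pics/s_p.png

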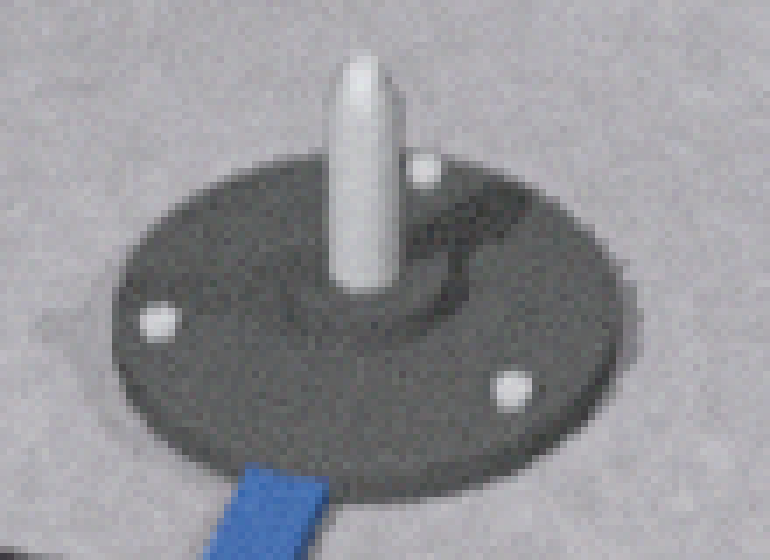

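View pics/t_d.png

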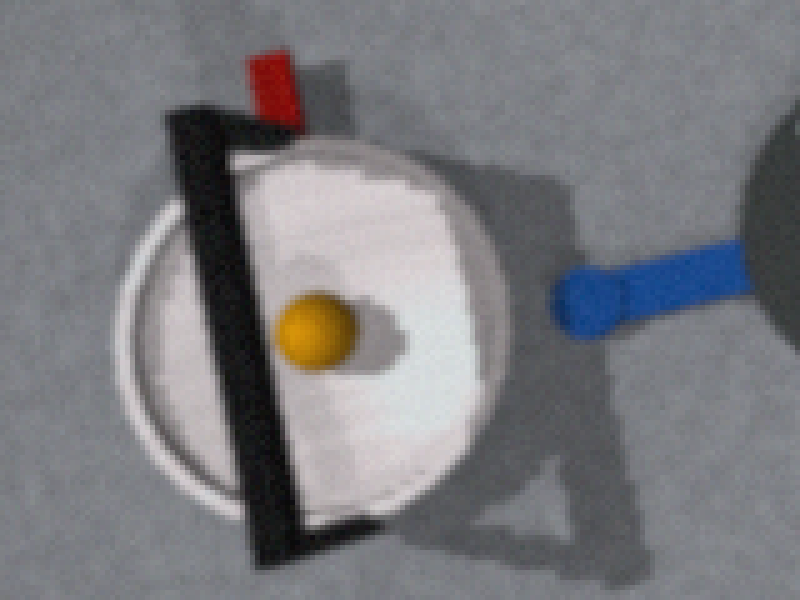

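View pics/s_d.png

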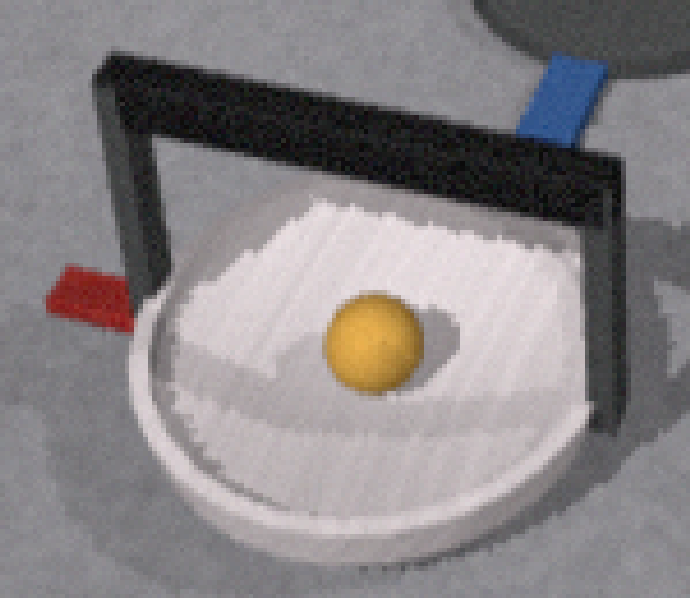

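Run:
```python
from h import *
t=cv2.imread("pics/top0.png"); s=cv2.imread("pics/side0.png")
ct=bot.calibration("top"); cs=bot.calibration("side")
hsv=cv2.cvtColor(t,cv2.COLOR_BGR2HSV); g=t.max(2)
def comps(m,name,z,roi):
    x0,y0,x1,y1=roi; mm=np.zeros_like(m); mm[y0:y1,x0:x1]=m[y0:y1,x0:x1]
    cn,hi=cv2.findContours(mm,cv2.RETR_CCOMP,cv2.CHAIN_APPROX_NONE)
    for c,h in zip(cn,hi[0]):
        if len(c)<12: continue
        w=np.array([ray(ct,*p[0],z)[:2] for p in c]).astype(np.float32)
        e=cv2.fitEllipse(w); (cx,cy),r=cv2.minEnclosingCircle(w)
        print(name,"hole" if h[3]>=0 else "out", np.round(e[0],1),np.round(e[1],1),"mec",round(cx,1),round(cy,1),round(2*r,1))
print("grey spac",g[276,400],g[276,411],g[260,411])
comps(((g<45)*255).astype(np.uint8),"spacer",20,(385,255,440,300))
yel=((hsv[...,0]>12)&(hsv[...,0]<32)&(hsv[...,1]>120))
for th in(90,110,130): comps((yel&(hsv[...,2]>th)).astype(np.uint8)*255,f"collar{th}",26,(445,330,490,370))
comps((yel&(hsv[...,2]>110)).astype(np.uint8)*255,"big",33,(470,270,525,320))
for th in (50,55,60):comps(((g<th)).astype(np.uint8)*255,f"disc{th}",12,(230,245,312,325))
# tip
def cen(im,roi,th):
    x0,y0,x1,y1=roi; q=im[y0:y1,x0:x1].max(2)>th; ys,xs=np.nonzero(q); return xs.mean()+x0,ys.mean()+y0
tp=cen(t,(262,278,274,290),85); print("tip px",tp,ray(ct,*tp,74))
print("tip tri",tri(ct,tp,cs,(311.5,264)))
# bolts in plane 12
for nm,im,c,rois in(("t",t,ct,[(247,260,258,270),(291,273,303,283),(257,306,269,317)]),("s",s,cs,[(317,275,325,284),(278,297,288,305),(328,305,340,315)])):
    P=[ray(c,*cen(im,r,100 if nm=='t' else 90),14)[:2] for r in rois]; print(nm,np.round(P,1).tolist())
    a=np.array(P); M=np.c_[2*a,np.ones(3)]; sol=np.linalg.solve(M,(a**2).sum(1)); print(" circumcentre",sol[:2],"r",np.sqrt(sol[2]+sol[:2]@sol[:2]))
# blue arm
b=((hsv[...,0]>100)&(hsv[...,0]<125)&(hsv[...,1]>150)); ys,xs=np.nonzero(b)
w=np.array([ray(ct,x,y,10)[:2] for x,y in zip(xs,ys)],np.float32); print("blue",cv2.minAreaRect(w),cv2.fitLine(w,cv2.DIST_L2,0,.01,.01).ravel())
# dish
r=((hsv[...,0]<8)|(hsv[...,0]>172))&(hsv[...,1]>150); r[:240]=0; r[:,200:]=0; r[:,:130]=0; ys,xs=np.nonzero(r)
w=np.array([ray(ct,x,y,15)[:2] for x,y in zip(xs,ys)],np.float32); print("red",cv2.minAreaRect(w),w.min(0),w.max(0))
ba=yel.copy(); ba[:,200:]=0; ys,xs=np.nonzero(ba); print("ball t",xs.mean(),ys.mean(),ray(ct,xs.mean(),ys.mean(),23))
hs=cv2.cvtColor(s,cv2.COLOR_BGR2HSV); bb=((hs[...,0]>12)&(hs[...,0]<32)&(hs[...,1]>120)); bb[:360]=0; bb[410:]=0;bb[:,300:]=0; ys2,xs2=np.nonzero(bb)
print("ball tri",tri(ct,(xs.mean(),ys.mean()),cs,(xs2.mean(),ys2.mean())))
k=(g<38).astype(np.uint8); k[:,:110]=0;k[:,175:]=0;k[:255]=0;k[360:]=0
n,l,st,_=cv2.connectedComponentsWithStats(k); i=1+st[1:,4].argmax(); ys,xs=np.nonzero(l==i)
w=np.array([ray(ct,x,y,103)[:2] for x,y in zip(xs,ys)],np.float32); print("bar",cv2.minAreaRect(w))
```

```text
grey spac 7 53 12
spacer out [ 549.9 -210.1] [54.3 58.3] mec 549.6 -210.3 59.3
spacer hole [ 549.2 -210.5] [13.2 15.3] mec 549.5 -210.4 15.8
collar90 out [ 428.  -293.7] [40.6 41.1] mec 428.0 -293.7 42.3
collar90 hole [ 428.1 -293.7] [20.6 21.4] mec 428.1 -293.4 22.4
collar110 out [ 428.2 -293.9] [37.6 37.8] mec 427.9 -293.8 39.7
collar110 hole [ 427.9 -293.6] [23.5 24.4] mec 427.8 -293.7 25.6Traceback (most recent call last):
  File "<stdin>", line 16, in <module>
  File "<stdin>", line 8, in comps
TypeError: 'NoneType' object is not subscriptable
```

Run:
```python
from h import *
t=cv2.imread("pics/top0.png"); s=cv2.imread("pics/side0.png")
ct=bot.calibration("top"); cs=bot.calibration("side")
hsv=cv2.cvtColor(t,cv2.COLOR_BGR2HSV); g=t.max(2)
yel=((hsv[...,0]>12)&(hsv[...,0]<32)&(hsv[...,1]>120))
def cen(im,roi,th):
    x0,y0,x1,y1=roi; q=im[y0:y1,x0:x1].max(2); q=q>(q.min()*.5+q.max()*.5); ys,xs=np.nonzero(q); return xs.mean()+x0,ys.mean()+y0
for th in (45,50,55,60):
    m=(g<th).astype(np.uint8); m[:245]=0;m[325:]=0;m[:,:230]=0;m[:,312:]=0
    cn,_=cv2.findContours(m,cv2.RETR_EXTERNAL,cv2.CHAIN_APPROX_NONE)
    if not cn: continue
    c=max(cn,key=len); w=np.array([ray(ct,*p[0],12)[:2] for p in c],np.float32); print("disc",th,cv2.fitEllipse(w) if len(w)>5 else 0)
tp=cen(t,(262,278,273,290),85); print("tip px",tp,ray(ct,*tp,72))
print("tip tri",tri(ct,tp,cs,(311.5,264)))
for nm,im,c,rois in(("t",t,ct,[(247,260,258,270),(291,273,303,283),(257,306,269,317)]),("s",s,cs,[(317,275,325,284),(278,297,288,305),(328,305,340,315)])):
    P=[ray(c,*cen(im,r,100 if nm=='t' else 90),14)[:2] for r in rois]; print(nm,np.round(P,1).tolist())
    a=np.array(P); M=np.c_[2*a,np.ones(3)]; sol=np.linalg.solve(M,(a**2).sum(1)); print(" circumcentre",sol[:2],"r",np.sqrt(sol[2]+sol[:2]@sol[:2]))
b=((hsv[...,0]>100)&(hsv[...,0]<125)&(hsv[...,1]>150)); ys,xs=np.nonzero(b)
w=np.array([ray(ct,x,y,10)[:2] for x,y in zip(xs,ys)],np.float32); print("blue",cv2.minAreaRect(w),cv2.fitLine(w,cv2.DIST_L2,0,.01,.01).ravel())
r=((hsv[...,0]<8)|(hsv[...,0]>172))&(hsv[...,1]>150); r[:240]=0; r[:,200:]=0; r[:,:130]=0; ys,xs=np.nonzero(r)
w=np.array([ray(ct,x,y,15)[:2] for x,y in zip(xs,ys)],np.float32); print("red",cv2.minAreaRect(w),w.min(0),w.max(0))
ba=yel.copy(); ba[:,200:]=0; ys,xs=np.nonzero(ba); print("ball t",xs.mean(),ys.mean(),ray(ct,xs.mean(),ys.mean(),23))
hs=cv2.cvtColor(s,cv2.COLOR_BGR2HSV); bb=((hs[...,0]>12)&(hs[...,0]<32)&(hs[...,1]>120)); bb[:360]=0; bb[410:]=0;bb[:,300:]=0; ys2,xs2=np.nonzero(bb)
print("ball tri",tri(ct,(xs.mean(),ys.mean()),cs,(xs2.mean(),ys2.mean())))
k=(g<38).astype(np.uint8); k[:,:110]=0;k[:,175:]=0;k[:255]=0;k[360:]=0
n,l,st,_=cv2.connectedComponentsWithStats(k); i=1+st[1:,4].argmax(); ys,xs=np.nonzero(l==i)
w=np.array([ray(ct,x,y,103)[:2] for x,y in zip(xs,ys)],np.float32); print("bar",cv2.minAreaRect(w))
# bar top corners from zoom
C=[(90+165/5,240+113/5),(90+228/5,240+110/5),(90+255/5,240+567/5),(90+298/5,240+560/5)]
print("bar corners",[np.round(ray(ct,u,v,103)[:2],1).tolist() for u,v in C])
```

```text
disc 45 ((538.4818115234375, 23.092947006225586), (106.65177917480469, 107.74590301513672), 163.2780303955078)
disc 50 ((538.272216796875, 22.879047393798828), (107.76276397705078, 109.26187896728516), 161.84559631347656)
disc 55 ((538.175048828125, 22.101877212524414), (108.08769989013672, 112.41868591308594), 165.6357421875)
disc 60 ((537.9921875, 21.26564598083496), (108.56653594970703, 115.50111389160156), 165.84938049316406)
tip px (np.float64(267.0), np.float64(283.0)) [538.61507794  25.37874646  72.        ]
tip tri [538.06391879  24.94100086  74.67991483]
t [[572.7, 55.9], [548.7, -19.8], [494.7, 38.7]]
 circumcentre [538.61473561  25.04736986] r 45.95681376557172
s [[550.5, -24.4], [572.2, 53.8], [495.7, 36.4]]
 circumcentre [539.47930615  20.7538114 ] r 46.507430463734295
blue ((551.6990356445312, 11.1197509765625), (133.18411254882812, 484.314697265625), 12.05722427368164) [ 1.11341715e-01 -9.93782163e-01  5.19627747e+02  1.04307518e+02]
red ((517.326416015625, 232.2630615234375), (159.73316955566406, 20.21099853515625), 0.2896259129047394) [437.51187 221.75397] [597.17377 242.46361]
ball t 151.37264150943398 306.0707547169811 [506.29973143 215.73906299  23.        ]
ball tri [505.63116687 214.24946041  26.25588455]
bar ((509.12579345703125, 199.84747314453125), (134.29786682128906, 39.070926666259766), 12.076021194458008)
bar corners [[570.4, 232.6], [571.0, 214.5], [440.0, 202.6], [441.7, 190.5]]
```

```bash
python3 -m inch '[2.4,-4.4,0,0,0,0,1, 4.8,-8.8,0,0,0,0,1, 7.2,-13.2,0,0,0,0,1, 9.6,-17.6,0,0,0,0,1, 12,-22,0,0,0,0,1]'
python3 -m inch '[2.4,-4.4,0,0,0,0,1, 4.8,-8.8,0,0,0,0,1, 7.2,-13.2,0,0,0,0,1, 9.6,-17.6,0,0,0,0,1, 12,-22,0,0,0,0,1]'
python3 -m inch '[2.4,-4.4,0,0,0,0,1, 4.8,-8.8,0,0,0,0,1, 7.2,-13.2,0,0,0,0,1, 9.6,-17.6,0,0,0,0,1, 12,-22,0,0,0,0,1]'
```

```text
time: 0.65
tool_pos: [282.9, 277.7, 226.2]
tcp_rot: [-3.141, -0.0, 2.827]
contact_force: [1.9, 0.5, 0.3]
grip_width: 91.8
time: 1.15
tool_pos: [402.2, 57.7, 226.3]
tcp_rot: [-3.141, 0.0, 2.826]
contact_force: [1.1, 0.6, -0.5]
grip_width: 91.5
time: 1.65
tool_pos: [521.5, -162.0, 226.0]
tcp_rot: [-3.141, -0.0, 2.826]
contact_force: [0.5, -0.1, 1.1]
grip_width: 91.9
```

```bash
python3 -m inch '[1.5,-2.5,-2,0,0,0,1, 2.81,-4.83,-4,0,0,0,1, 2.81,-4.83,-8,0,0,0,1, 2.81,-4.83,-11,0,0,0,1, 2.81,-4.83,-11,0,0,0,1]'
python3 - <<'E'
from h import *
c=bot.calibration("wrist"); im=bot.capture("wrist"); cv2.imwrite("pics/w1.png",im[:,:,::-1])
print(proj(c,[549.6,-210.3,20]),bot.get_obs()["tool_pos"])
E
```

```text
time: 2.15
tool_pos: [546.8, -209.1, 111.3]
tcp_rot: [3.14, -0.01, 2.825]
contact_force: [-1.3, 0.4, -0.3]
grip_width: 91.4
[322.69202615 243.14237276] [ 548.36158286 -209.78923306  114.22154946]
```

View pics/w1.png

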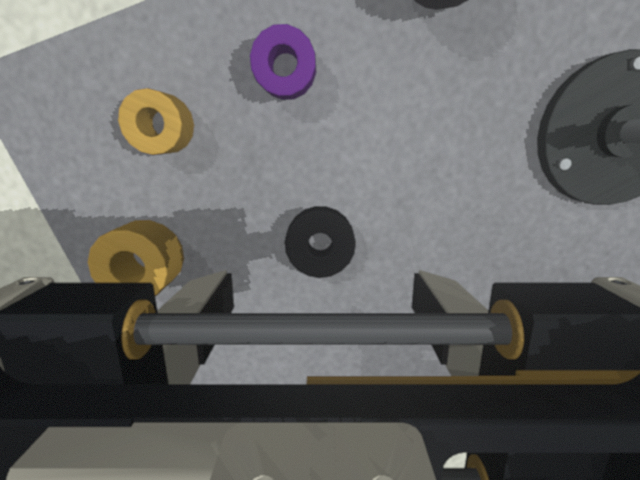

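```bash
python3 -m inch '[0.1,-0.05,-4,0,0,0,1, 0.1,-0.05,-8,0,0,0,1, 0.1,-0.05,-10.5,0,0,0,1, 0.1,-0.05,-11,0,0,0,1, 0.1,-0.05,-11,0,0,0,1]'
python3 -m inch '[0,0,0,0,0,0,-1, 0,0,0,0,0,0,-1, 0,0,0,0,0,0,-1, 0,0,0,0,0,0,-1, 0,0,0,0,0,0,-1]'
```

```text
time: 2.7
tool_pos: [550.3, -210.6, 5.6]
tcp_rot: [-3.142, -0.003, 2.826]
contact_force: [1.0, 0.2, -0.5]
grip_width: 92.0
time: 3.2
tool_pos: [550.4, -210.9, 6.0]
tcp_rot: [-3.141, -0.003, 2.826]
contact_force: [0.5, -0.8, 2.3]
grip_width: 56.6
```

```bash
python3 -m inch '[0,0,3,0,0,0,-1, 0,0,7,0,0,0,-1, -0.2,4,10,0,0,0,-1, -0.4,8.5,10.4,0,0,0,-1, -0.6,13,10.4,0,0,0,-1]'
python3 -m inch '[-0.2,3,0,0,0,0,-1, -0.35,6,0,0,0,0,-1, -0.5,9,0,0,0,0,-1, -0.5,10.5,0,0,0,0,-1, -0.5,10.5,0,0,0,0,-1]'
python3 - <<'E'
from h import *
print(bot.get_obs()["tool_pos"])
for n in("side","top"): cv2.imwrite(f"pics/{n}2.png",bot.capture(n)[:,:,::-1])
print(bot.get_obs())
c=bot.calibration("wrist"); im=bot.capture("wrist"); cv2.imwrite("pics/wrist2.png",im[:,:,::-1])
E
```

```text
time: 3.7
tool_pos: [544.8, -80.0, 111.5]
tcp_rot: [-3.141, 0.0, 2.825]
contact_force: [-0.0, 0.8, -1.7]
grip_width: 55.6
time: 4.2
tool_pos: [539.6, 26.5, 111.4]
tcp_rot: [-3.141, -0.0, 2.827]
contact_force: [-0.4, -1.0, -0.5]
grip_width: 55.4
[539.59345434  26.5490043  111.37283117]
{'time': 4.3, 'joint_positions': array([-9.60878566e-02,  4.88688635e-01,  1.64001060e+00, -7.76086102e-04,
        1.01293850e+00, -1.34994464e+00]), 'dq': array([-0.02149385,  0.00050408, -0.00077115, -0.00031886,  0.00087278,
        0.00122085]), 'tau': array([ 1.04539823e+00, -4.77769446e+01, -2.10643852e+01,  6.99268654e-02,
        1.14778765e-01,  3.37712152e-02]), 'tool_pos': array([539.89490632,  24.50605969, 111.35553494]), 'tcp_rot': array([-3.14094033e+00,  1.00105678e-04,  2.82506399e+00]), 'contact_force': array([-0.17360883, -0.90000851, -0.25362721]), 'moment': array([-0.02660583,  0.00942154,  0.0186834 ]), 'grip_width': 55.88892401916684}
```

View pics/side2.png

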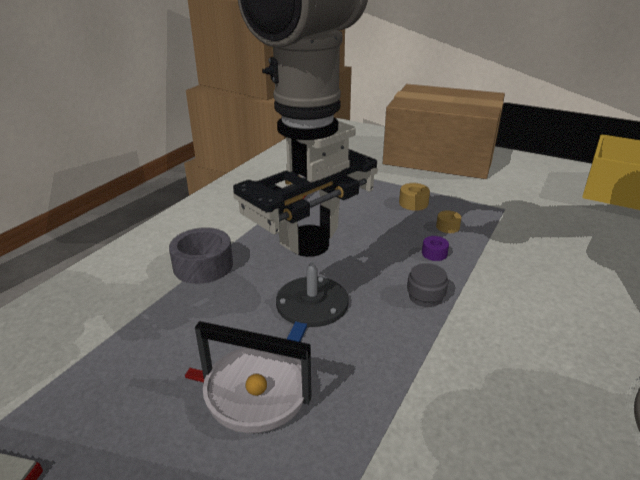

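View pics/wrist2.png

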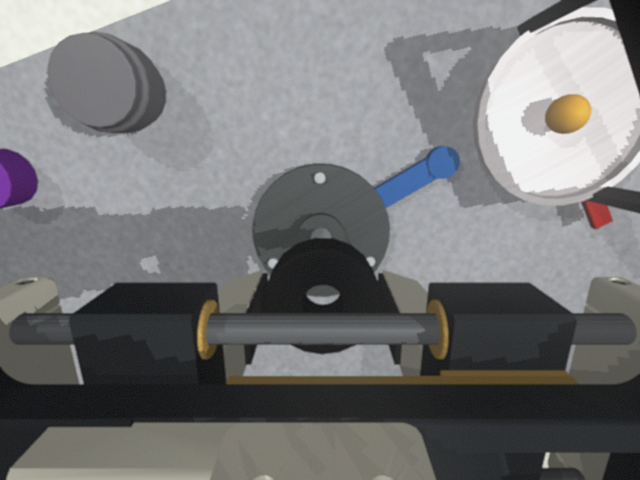

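View pics/top2.png

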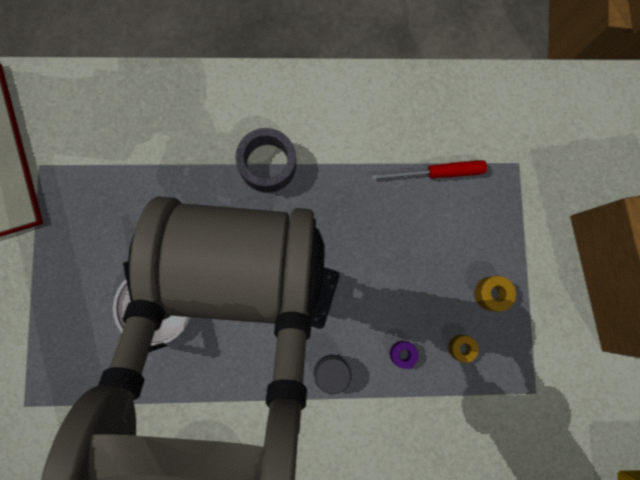

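Run:
```python
from h import *
w=cv2.imread("pics/wrist2.png"); s=cv2.imread("pics/side2.png")
a=cv2.convertScaleAbs(cv2.resize(w[160:360,240:400],None,fx=4,fy=3,interpolation=0),alpha=2.2,beta=30)
a=cv2.convertScaleAbs(cv2.resize(w[165:315,240:400],None,fx=4,fy=4,interpolation=0),alpha=2.2,beta=30); cv2.imwrite("pics/w2z.png",a)
a=cv2.convertScaleAbs(cv2.resize(s[215:335,260:370],None,fx=5,fy=5,interpolation=0),alpha=2.2,beta=30); cv2.imwrite("pics/s2z.png",a)
```

```text
(no output)
```

View pics/w2z.png

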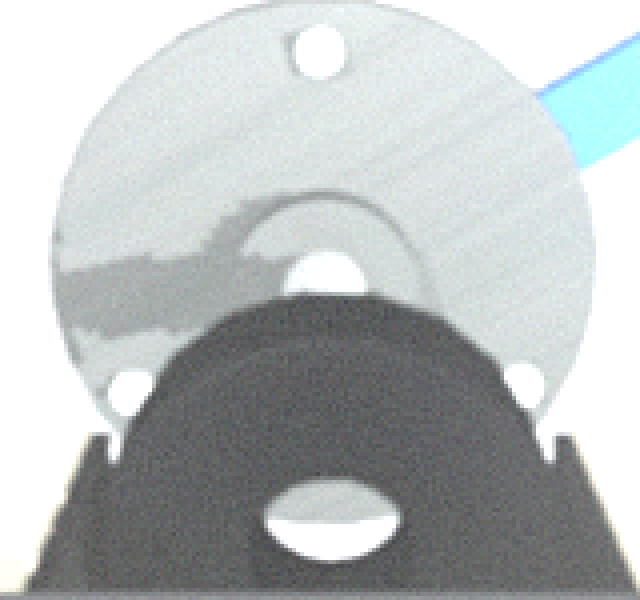

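View pics/s2z.png

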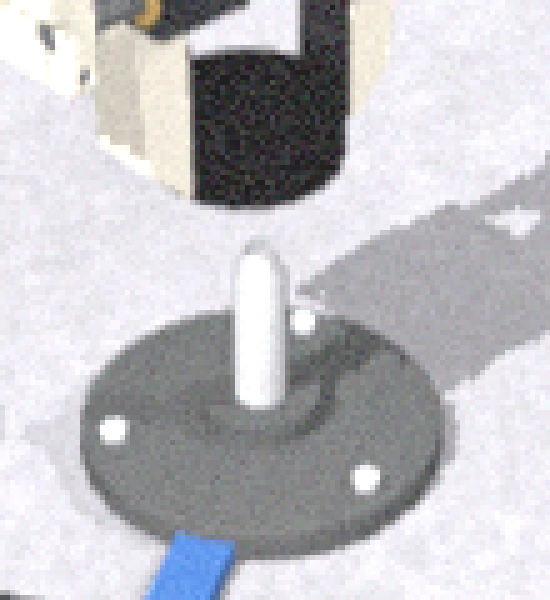

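Run:
```python
from h import *
c=bot.calibration("wrist"); cs=bot.calibration("side")
w=cv2.imread("pics/wrist2.png"); o=bot.get_obs(); print(o["tool_pos"])
B=[(240+320/4,165+51/4),(240+130/4,165+390/4),(240+524/4,165+386/4)]
P=np.array([ray(c,*b,13)[:2] for b in B]); M=np.c_[2*P,np.ones(3)]; s=np.linalg.solve(M,(P**2).sum(1)); print("wrist bolts centre",s[:2],"r",np.sqrt(s[2]+s[:2]@s[:2]))
print("bore",ray(c,323.2,294.5,125.4), "post col at z=70:",ray(c,321.5,233,72))
# ring silhouette left/right at bottom in wrist
print("ring back edge mid",ray(c,240+340/4,165+293/4,105.4))
# side: ring: right edge x=346/5+260, bottom arc lowest (250/5..)
for p in [(538.5,25,74),(540,24.5,105.4)]: print("side proj",p,proj(cs,p),proj(c,p))
# bottom rim of ring expected silhouette in side for centre (x,y)
for ctr in [(539.9,24.5),(538.5,25)]:
    q=np.array([proj(cs,[ctr[0]+28*np.cos(a),ctr[1]+28*np.sin(a),105.4]) for a in np.linspace(0,6.28,200)]); print(ctr,q.min(0),q.max(0))
print("obs ring right",260+346/5,"bottom",215+210/5,"tip obs",260+258/5,215+240/5)
```

```text
[539.93939344  24.03219859 111.34718923]
wrist bolts centre [539.61902068  22.66923512] r 45.61644597226083
bore [535.56600412  25.41147319 125.4       ] post col at z=70: [521.40172019  29.03229978  72.        ]
ring back edge mid [515.49019066  32.99481003 105.4       ]
side proj (538.5, 25, 74) [310.87834678 264.29760877] [323.97956238 261.17052524]
side proj (540, 24.5, 105.4) [309.84750112 245.59266126] [324.14931301 285.16245223]
(539.9, 24.5) [290.06925012 235.17543435] [329.74462061 256.75706128]
(538.5, 25) [290.72004048 235.57947195] [330.44859904 257.21841108]
obs ring right 329.2 bottom 257.0 tip obs 311.6 263.0
```

```bash
python3 -m inch '[-0.06,0,-1,0,0,0,-1, -0.06,0,-2.2,0,0,0,-1, -0.06,0,-3.2,0,0,0,-1, -0.06,0,-4,0,0,0,-1, -0.06,0,-4,0,0,0,-1]'
python3 - <<'E'
from h import *
print(bot.get_obs()["tool_pos"])
for n in("side","wrist"): cv2.imwrite(f"pics/{n}3.png",bot.capture(n)[:,:,::-1])
w=cv2.imread("pics/wrist3.png"); s=cv2.imread("pics/side3.png")
a=cv2.convertScaleAbs(cv2.resize(w[165:315,240:400],None,fx=4,fy=4,interpolation=0),alpha=2.2,beta=30)
b=cv2.convertScaleAbs(cv2.resize(s[215:335,260:370],None,fx=5,fy=5,interpolation=0),alpha=2.2,beta=30)
cv2.imwrite("pics/z3.png",np.hstack([cv2.resize(a,(400,375)),cv2.resize(b,(344,375))]))
E
```

```text
time: 4.85
tool_pos: [538.4, 23.9, 69.7]
tcp_rot: [-3.14, -0.003, 2.824]
contact_force: [-0.3, -0.0, -1.2]
grip_width: 55.7
[538.37008621  23.94113019  69.68150953]
```

View pics/z3.png

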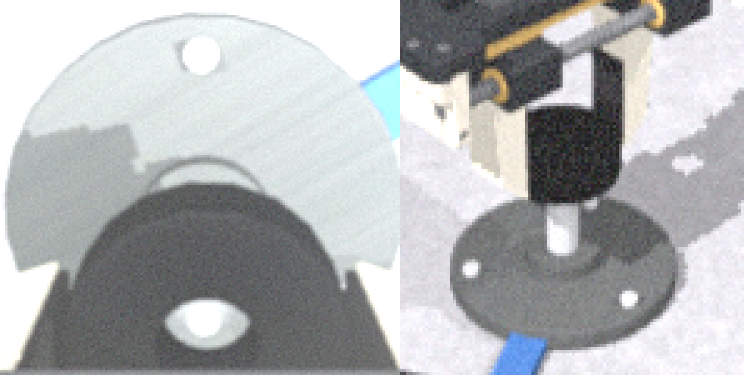

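```bash
python3 -m inch '[0.04,0,-1,0,0,0,-1, 0.04,0,-2,0,0,0,-1, 0.04,0,-3,0,0,0,-1, 0.04,0,-4,0,0,0,-1, 0.04,0,-4.1,0,0,0,-1]'
python3 -m inch '[0,0,0,0,0,0,-1, 0,0,0,0,0,0,0.2, 0,0,0,0,0,0,0.6, 0,0,0,0,0,0,0.6, 0,0,0,0,0,0,0.6]'
```

```text
time: 5.45
tool_pos: [539.2, 24.1, 28.4]
tcp_rot: [-3.141, -0.002, 2.824]
contact_force: [-0.1, -0.5, -2.0]
grip_width: 55.6
time: 5.95
tool_pos: [539.7, 24.1, 29.0]
tcp_rot: [-3.141, -0.001, 2.824]
contact_force: [-0.1, -0.3, -0.2]
grip_width: 72.1
```

```bash
python3 -m inch '[0,0,2,0,0,0,0.6, 0,0,6,0,0,0,0.6, 0,0,10,0,0,0,0.6, -0.5,-3,12,0,0,0,0.6, -1.5,-7,12,0,0,0,0.6]'
python3 - <<'E'
from h import *
print(bot.get_obs()["tool_pos"])
n="side";cv2.imwrite(f"pics/{n}4.png",bot.capture(n)[:,:,::-1])
s=cv2.imread("pics/side4.png")
cv2.imwrite("pics/z4.png",cv2.convertScaleAbs(cv2.resize(s[215:335,260:370],None,fx=5,fy=5,interpolation=0),alpha=2.2,beta=30))
E
```

```text
time: 6.45
tool_pos: [527.2, -45.9, 152.9]
tcp_rot: [3.141, 0.008, 2.827]
contact_force: [1.7, -0.2, -0.1]
grip_width: 73.6
[527.22022877 -45.85521378 152.9071895 ]
```

View pics/z4.png

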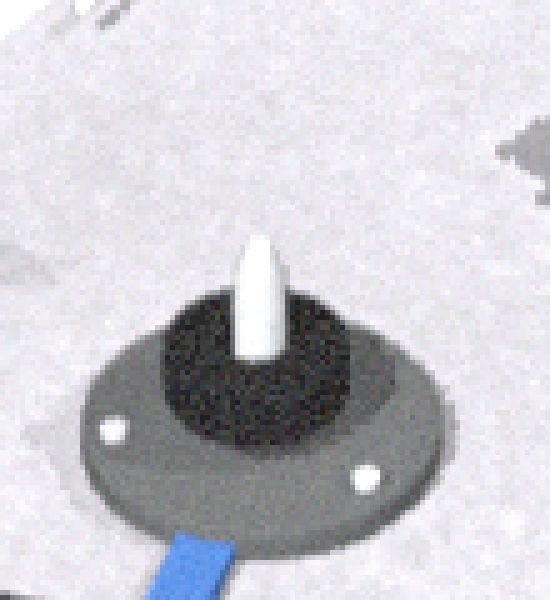

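```bash
python3 -m inch '[-1.8,-4.5,0,0,0,0,0.6, -3.5,-9,0,0,0,0,0.6, -5.3,-13.5,0,0,0,0,0.6, -7.1,-18,0,0,0,0,0.6, -8.9,-22.5,0,0,0,0,0.6]'
python3 -m inch '[-0.9,-2.3,-1,0,0,0,0.6, -0.9,-2.3,-3,0,0,0,0.6, -0.9,-2.3,-5,0,0,0,0.6, -0.9,-2.3,-5,0,0,0,0.6, -0.9,-2.3,-5,0,0,0,0.6]'
python3 - <<'E'
from h import *
c=bot.calibration("wrist"); print(bot.get_obs()["tool_pos"]); im=bot.capture("wrist"); cv2.imwrite("pics/w5.png",im[:,:,::-1])
print(proj(c,[428,-293.8,26]))
E
```

```text
time: 7.0
tool_pos: [434.8, -278.5, 151.5]
tcp_rot: [-3.138, 0.005, 2.824]
contact_force: [-0.3, -0.6, 0.7]
grip_width: 73.1
time: 7.5
tool_pos: [425.9, -301.4, 101.7]
tcp_rot: [-3.138, 0.005, 2.824]
contact_force: [0.3, -0.3, 0.4]
grip_width: 73.2
[ 425.94013423 -301.44053752  101.74654083]
[334.3869374  243.43381914]
```

View pics/w5.png

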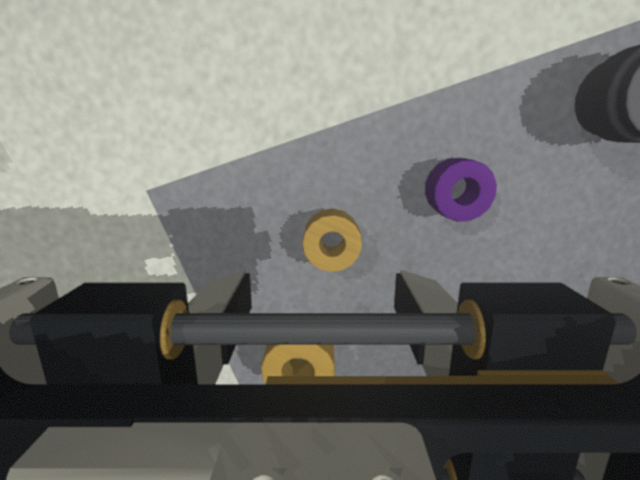

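```bash
python3 -m inch '[0.24,0.75,-2,0,0,0,0.6, 0.24,0.75,-6,0,0,0,0.6, 0.24,0.75,-9,0,0,0,0.6, 0.24,0.75,-9.5,0,0,0,0.6, 0.24,0.75,-9.5,0,0,0,0.6]'
python3 -m inch '[0,0,0,0,0,0,-1, 0,0,0,0,0,0,-1, 0,0,0,0,0,0,-1, 0,0,0,0,0,0,-1, 0,0,0,0,0,0,-1]'
```

```text
time: 8.05
tool_pos: [429.1, -294.2, 7.8]
tcp_rot: [-3.137, 0.006, 2.824]
contact_force: [0.1, -0.1, 0.6]
grip_width: 73.2
time: 8.55
tool_pos: [429.4, -294.6, 8.5]
tcp_rot: [-3.137, 0.007, 2.824]
contact_force: [-0.9, -0.6, 5.2]
grip_width: 43.1
```

```bash
python3 -m inch '[0,0,3,0,0,0,-1, 0.2,0.5,7.5,0,0,0,-1, 1,3,10.6,0,0,0,-1, 2.5,7.3,10.6,0,0,0,-1, 4.1,11.9,10.6,0,0,0,-1]'
python3 -m inch '[1.6,4.6,0,0,0,0,-1, 3.2,9.2,0,0,0,0,-1, 4.7,13.8,0,0,0,0,-1, 6,17.8,0,0,0,0,-1, 6.9,19.9,0,0,0,0,-1]'
python3 -m inch '[0,0,0,0,0,0,-1, 0,0,0,0,0,0,-1, 0,0,0,0,0,0,-1, 0,0,0,0,0,0,-1, 0,0,0,0,0,0,-1]'
python3 - <<'E'
from h import *
print(bot.get_obs()["tool_pos"])
E
```

```text
time: 9.05
tool_pos: [471.1, -175.2, 115.8]
tcp_rot: [-3.136, 0.01, 2.822]
contact_force: [1.3, 0.4, -1.6]
grip_width: 43.1
time: 9.55
tool_pos: [540.2, 27.1, 115.7]
tcp_rot: [-3.137, 0.01, 2.824]
contact_force: [0.5, -0.4, -0.3]
grip_width: 43.0
time: 10.05
tool_pos: [540.0, 26.0, 115.7]
tcp_rot: [-3.137, 0.01, 2.823]
contact_force: [-0.0, 0.5, 0.3]
grip_width: 42.6
[540.03747601  26.00581797 115.70845422]
```

```bash
cat >> h.py <<'E'
from scipy.spatial.transform import Rotation as Ro
def turn(yaw_t, cur=None):
    cur=bot.get_obs()["tcp_rot"] if cur is None else cur
    return np.degrees((Ro.from_euler("xyz",[np.pi,0,yaw_t])*Ro.from_euler("xyz",cur).inv()).as_rotvec())
E
python3 - <<'E'
from h import *
print(turn(2.825))
E
```

```text
[0.43452235 0.4368269  0.13406607]
```

```bash
python3 -m inch '[-0.04,-0.22,-0.5,0.43,0.44,0.1,-1, -0.04,-0.22,-1.5,0.43,0.44,0.1,-1, -0.04,-0.22,-2.5,0.43,0.44,0.1,-1, -0.04,-0.22,-2.6,0.43,0.44,0.1,-1, -0.04,-0.22,-2.6,0.43,0.44,0.1,-1]'
python3 - <<'E'
from h import *
print(bot.get_obs()["tool_pos"])
for n in("side","wrist"): cv2.imwrite(f"pics/{n}6.png",bot.capture(n)[:,:,::-1])
w=cv2.imread("pics/wrist6.png"); s=cv2.imread("pics/side6.png")
a=cv2.convertScaleAbs(cv2.resize(w[165:315,240:400],None,fx=4,fy=4,interpolation=0),alpha=1.8,beta=30)
b=cv2.convertScaleAbs(cv2.resize(s[215:335,260:370],None,fx=5,fy=5,interpolation=0),alpha=1.8,beta=30)
cv2.imwrite("pics/z6.png",np.hstack([cv2.resize(a,(400,375)),cv2.resize(b,(344,375))]))
E
```

```text
time: 10.55
tool_pos: [539.2, 23.9, 88.9]
tcp_rot: [-3.141, -0.002, 2.824]
contact_force: [0.6, -0.6, -0.5]
grip_width: 42.8
[539.21962422  23.91063275  88.93532271]
```

View pics/z6.png

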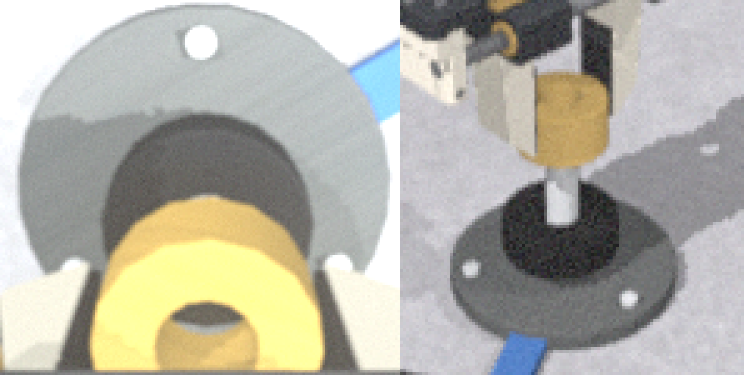

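Run:
```python
from h import *
cs=bot.calibration("side"); s=cv2.imread("pics/side6.png")
hs=cv2.cvtColor(s,cv2.COLOR_BGR2HSV); m=((hs[...,0]>10)&(hs[...,0]<32)&(hs[...,1]>90)); 
for r in (246,250,254,258,262): xs=np.nonzero(m[r,285:345])[0]+285; print(r,xs.min() if len(xs) else 0,xs.max() if len(xs) else 0)
for r in (270,274,278,282): 
    xs=np.nonzero(s[r,285:340].max(2)>95)[0]+285; print("post",r,xs.min() if len(xs) else 0,xs.max() if len(xs) else 0)
for ctr in [(538.9,24)]:
  for z in (80.4,106.4):
    q=np.array([proj(cs,[ctr[0]+22*np.cos(a),ctr[1]+22*np.sin(a),z]) for a in np.linspace(0,6.28,200)]); print(z,q.min(0),q.max(0))
print(proj(cs,(538.4,24.3,50)), [proj(cs,(538.4+dx,24.3+dy,50))[0] for dx,dy in((6.93,4),(-6.93,-4))])
```

```text
246 304 326
250 304 326
254 304 326
258 304 325
262 304 325Traceback (most recent call last):
  File "<stdin>", line 6, in <module>
    return umr_maximum(a, axis, None, out, keepdims, initial, where)
numpy.exceptions.AxisError: axis 2 is out of bounds for array of dimension 2
```

Run:
```python
from h import *
cs=bot.calibration("side"); s=cv2.imread("pics/side6.png")
for r in (272,276,280,284): 
    xs=np.nonzero(s[r,285:340].max(1)>75)[0]+285; print("post",r,xs.min() if len(xs) else 0,xs.max() if len(xs) else 0, s[r,300:325].max(1))
for ctr in [(538.9,24)]:
  for z in (80.4,106.4):
    q=np.array([proj(cs,[ctr[0]+22*np.cos(a),ctr[1]+22*np.sin(a),z]) for a in np.linspace(0,6.28,200)]); print(z,q.min(0),q.max(0))
print(proj(cs,(538.4,24.3,50)), [proj(cs,(538.4+dx,24.3+dy,50))[0] for dx,dy in((6.93,4),(-6.93,-4))])
```

```text
post 272 285 319 [99 95 96 92 76 78 57 67 72 74 79 79 81 84 83 82 75 53 72 82 70 66 67 64
 68]
post 276 285 316 [ 17  15  11  12  12  22  52  99 103 106 109 102  97  85  82  83  77  26
   0  11  13  10  13  12  20]
post 280 285 315 [  8  24  14   6  17  16  37  93 102 105 107 106 108 102  89  85  74  34
  13  17   8   2   6  15  11]
post 284 307 315 [ 14  16  11  19  14   5  33  97 102 110 107 108 104 105  94  83  65  27
   5  15  11  22   0  12  16]
80.4 [295.63046164 251.75135091] [326.23069282 269.13474586]
106.4 [295.09318511 236.7878606 ] [326.28399006 253.72213116]
[311.39289557 277.47130023] [np.float64(305.9469546319204), np.float64(316.8393988741052)]
```

```bash
python3 -m inch '[0,0,-0.8,0,0,0,-1, 0,0,-1.4,0,0,0,-1, 0,0,-1.8,0,0,0,-1, 0,0,-1.8,0,0,0,-1, 0,0,-1.8,0,0,0,-1]'
python3 -m inch '[0,0,-0.6,0,0,0,-1, 0,0,-1.2,0,0,0,-1, 0,0,-1.8,0,0,0,-1, 0,0,-2.0,0,0,0,-1, 0,0,-2.0,0,0,0,-1]'
```

```text
time: 11.15
tool_pos: [539.7, 23.9, 71.6]
tcp_rot: [-3.141, -0.0, 2.825]
contact_force: [-0.6, 0.5, -0.1]
grip_width: 43.1
time: 11.65
tool_pos: [539.4, 23.9, 51.1]
tcp_rot: [-3.141, -0.001, 2.825]
contact_force: [-0.2, 0.1, -0.9]
grip_width: 42.9
```

Clean so far. I'll release the collar and raise the tool.

```bash
python3 -m inch '[0,0,-0.1,0,0,0,-1, 0,0,-0.1,0,0,0,0, 0,0,-0.1,0,0,0,0.6, 0,0,-0.1,0,0,0,0.6, 0,0,-0.1,0,0,0,0.6]'
python3 -m inch '[0,0,2,0,0,0,0.6, 0,0,5,0,0,0,0.6, 0,0,9,0,0,0,0.6, 0,0,13,0,0,0,0.6, -2,-5,15,0,0,0,0.6]'
python3 - <<'E'
from h import *
print(bot.get_obs()["tool_pos"])
n="side";cv2.imwrite(f"pics/{n}7.png",bot.capture(n)[:,:,::-1])
s=cv2.imread("pics/side7.png")
cv2.imwrite("pics/z7.png",cv2.convertScaleAbs(cv2.resize(s[215:335,260:370],None,fx=5,fy=5,interpolation=0),alpha=2,beta=30))
E
```

```text
time: 12.15
tool_pos: [539.6, 23.9, 50.3]
tcp_rot: [-3.141, -0.001, 2.825]
contact_force: [-0.6, 0.1, 0.2]
grip_width: 65.3
time: 12.65
tool_pos: [524.9, -17.0, 201.7]
tcp_rot: [3.139, 0.007, 2.83]
contact_force: [1.2, -1.6, 0.6]
grip_width: 73.7
[524.87813802 -17.026841   201.67314903]
```

View pics/z7.png

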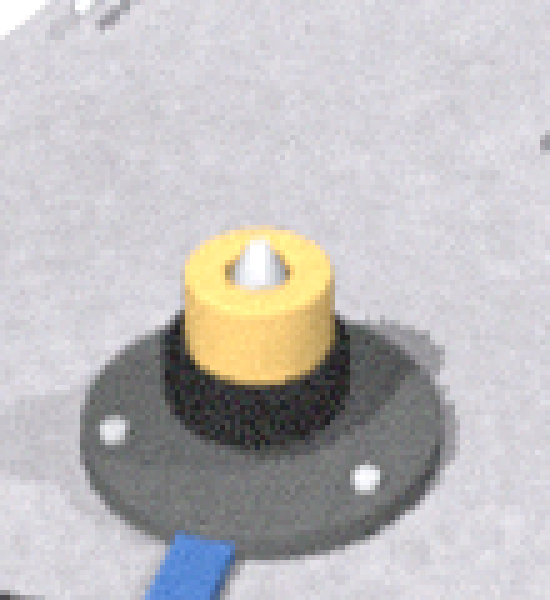

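Run:
```python
from h import *
t=cv2.imread("pics/top0.png"); ct=bot.calibration("top"); cs=bot.calibration("side")
hsv=cv2.cvtColor(t,cv2.COLOR_BGR2HSV); g=t.max(2)
L=[];Rr=[]
for v in range(270,345):
    xs=np.nonzero(g[v,115:165]<45)[0]+115
    # widest run
    if len(xs)<5: continue
    L.append(ray(ct,xs.min()-.5,v,103)[:2]); Rr.append(ray(ct,xs.max()+.5,v,87)[:2])
for nm,a in(("L",L),("R",Rr)):
    a=np.array(a,np.float32); vx,vy,x0,y0=cv2.fitLine(a,cv2.DIST_HUBER,0,.01,.01).ravel(); 
    print(nm,"ang",np.degrees(np.arctan2(vy,vx))%180,"y at x=506:",y0+vy/vx*(506-x0), len(a))
r=((hsv[...,0]<8)|(hsv[...,0]>172))&(hsv[...,1]>150); r[:240]=0; r[300:]=0; r[:,200:]=0; r[:,130:]&=True; r[:,:130]=0; ys,xs=np.nonzero(r)
w=np.array([ray(ct,x,y,15)[:2] for x,y in zip(xs,ys)],np.float32); mr=cv2.minAreaRect(w);print("red",mr,cv2.boxPoints(mr).round(1).tolist())
# dish outer rim: bright mask convex hull, z=27
m=((hsv[...,1]<40)&(g>90)).astype(np.uint8); m[:255]=0;m[355:]=0;m[:,:100]=0;m[:,200:]=0
ys,xs=np.nonzero(m); pts=np.array([ray(ct,x,y,27)[:2] for x,y in zip(xs,ys)],np.float32); print("rim hull",cv2.fitEllipse(cv2.convexHull(pts)),cv2.minEnclosingCircle(pts))
b=((hsv[...,0]>100)&(hsv[...,0]<125)&(hsv[...,1]>150)); b[:,250:]=0; ys,xs=np.nonzero(b)
w=np.array([ray(ct,x,y,10)[:2] for x,y in zip(xs,ys)],np.float32); mr=cv2.minAreaRect(w); print("blue",mr,"end",w[w[:,1]>w[:,1].max()-3].mean(0)); d=w.mean(0)-np.array([538.4,24.4]); print("blue dir deg",np.degrees(np.arctan2(d[1],d[0])))
for nm,p in(("side bar corners",[(198.5,323),(310,344.5)]),):
    print(nm,[np.round(ray(cs,*q,103),1).tolist() for q in p])
```

```text
L ang 13.380421 y at x=506: 217.83157 75
R ang 13.039741 y at x=506: 208.15567 75
red ((566.4127197265625, 231.82839965820312), (18.202009201049805, 61.60676193237305), 87.12378692626953) [[535.2000122070312, 224.3000030517578], [596.7000122070312, 221.1999969482422], [597.5999755859375, 239.39999389648438], [536.0999755859375, 242.5]]
rim hull ((504.80322265625, 215.16111755371094), (120.22856140136719, 126.41529083251953), 168.69715881347656) ((504.73480224609375, 215.30755615234375), 63.1248779296875)
blue ((536.0850219726562, 178.537841796875), (129.65977478027344, 172.0997314453125), 28.62610626220703) end [564.65735 261.5076 ]
blue dir deg 102.4446536866596
side bar corners [[570.9, 225.5, 103.0], [441.1, 192.6, 103.0]]
```

```bash
python3 -m inch '[0,0,0,0,0,-8.5,0.6, -0.3,2.5,0,0,0,-17,0.6, -0.6,5,0,0,0,-25.5,0.6, -0.9,7.5,0,0,0,-34,0.6, -1.2,10,0,0,0,-42.5,0.6]'
python3 -m inch '[0,2.5,0,0,0,-8.5,0.2, 0,5,0,0,0,-17,0.2, 0,7.5,0,0,0,-25.5,0,-0.4,10,0,0,0,-34,0, -0.8,13,0,0,0,-42.5,0]'
python3 -m inch '[0,0,0,0,0,-8.5,-0.1, 0,0,0,0,0,-17,-0.1, 0,0,0,0,0,-25.5,-0.1, 0,0,0,0,0,-34,-0.1, 0,0,0,0,0,-42.5,-0.1]'
python3 - <<'E'
from h import *
print(bot.get_obs()["tool_pos"],bot.get_obs()["tcp_rot"],turn(np.radians(13.4)))
t=cv2.imread("pics/top0.png"); ct=bot.calibration("top"); hsv=cv2.cvtColor(t,cv2.COLOR_BGR2HSV)
b=((hsv[...,0]>100)&(hsv[...,0]<125)&(hsv[...,1]>150)).astype(np.uint8); n,l,st,ce=cv2.connectedComponentsWithStats(b); i=1+st[1:,4].argmax(); print(st[i]); ys,xs=np.nonzero(l==i)
w=np.array([ray(ct,x,y,10)[:2] for x,y in zip(xs,ys)],np.float32); print(cv2.minAreaRect(w)); d=w.mean(0)-np.array([538.5,24.7]); print("blue dir",np.degrees(np.arctan2(d[1],d[0])),np.degrees(np.arctan2(*cv2.fitLine(w,cv2.DIST_L2,0,.01,.01).ravel()[1::-1])))
E
```

```text
time: 13.2
tool_pos: [510.0, 76.0, 202.7]
tcp_rot: [-3.138, 0.007, 2.077]
contact_force: [-0.1, -0.6, 0.3]
grip_width: 73.6
time: 13.7
tool_pos: [501.7, 206.6, 202.5]
tcp_rot: [-3.138, 0.008, 1.329]
contact_force: [0.2, -0.1, -0.8]
grip_width: 46.2
time: 14.2
tool_pos: [501.5, 206.5, 202.2]
tcp_rot: [-3.138, 0.008, 0.58]
contact_force: [0.1, 0.4, 0.3]
grip_width: 41.4
[501.53758634 206.53283222 202.23792951] [-3.13804968  0.00803407  0.58046071] [-4.13080641e-03 -5.05600248e-01 -1.98570055e+01]
[200 288  40  20 423]
((517.6618041992188, 108.49019622802734), (22.35360336303711, 65.0005111694336), 9.74980354309082)
blue dir 103.15960483048869 -77.21817
```

```bash
python3 -m inch '[0.35,0.75,0,0,-0.25,-8,-0.4, 0.35,0.75,0,0,-0.5,-16,-0.4, 0.35,0.75,-1,0,-0.5,-20,-0.4, 0.35,0.75,-2,0,-0.5,-20,-0.4, 0.35,0.75,-2,0,-0.5,-20,-0.4]'
python3 - <<'E'
from h import *
for n in("wrist","side"):
    o=bot.get_obs(); print(o["tool_pos"],o["tcp_rot"],o["grip_width"]);c=bot.calibration(n);  np.save(f"pics/{n}8.npy",c["cam_to_world"]); cv2.imwrite(f"pics/{n}8.png",bot.capture(n)[:,:,::-1])
E
```

```text
time: 14.7
tool_pos: [504.0, 213.7, 180.5]
tcp_rot: [3.142, 0.004, 0.233]
contact_force: [-0.0, 0.5, -0.5]
grip_width: 27.4
[504.02825838 213.67787779 180.49579384] [3.14154775 0.00355467 0.23327118] 27.40382760117972
[504.49959746 213.80696618 181.31259573] [3.14159039e+00 2.21940285e-03 2.33045027e-01] 27.652142952026935
```

View pics/wrist8.png

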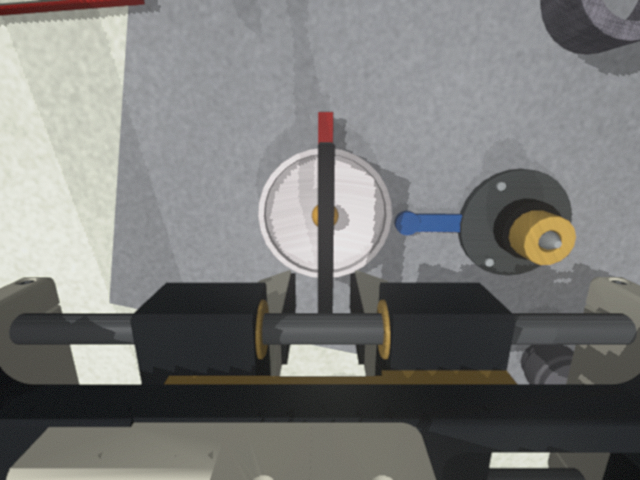

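View pics/side8.png

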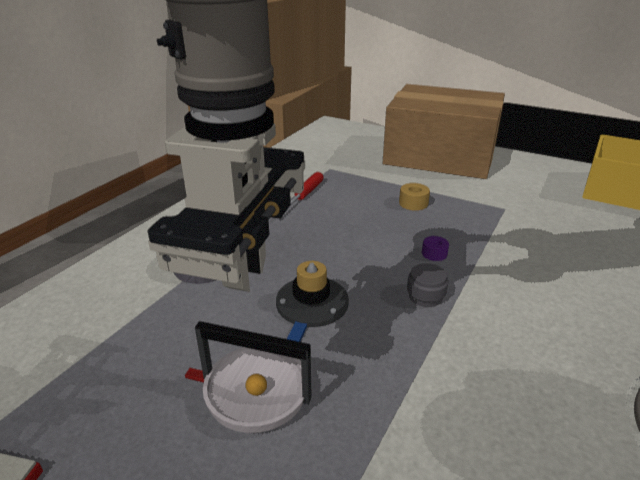

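Run:
```python
from h import *
c=bot.calibration("wrist"); c["cam_to_world"]=np.load("pics/wrist8.npy"); w=cv2.imread("pics/wrist8.png"); g=w.max(2)
P=[];Q=[]
for v in range(165,265,4):
    if 200<v<232: pass
    xs=np.nonzero(g[v,312:342]<62)[0]+312
    a,b=ray(c,xs.min()-.5,v,103),ray(c,xs.max()+.5,v,103); P.append((a+b)/2); Q.append(np.linalg.norm(b-a))
P=np.array(P)[:,:2]; print("width",np.median(Q)); f=cv2.fitLine(P.astype(np.float32),cv2.DIST_HUBER,0,.01,.01).ravel(); print("ang",np.degrees(np.arctan2(f[1],f[0])),"y at x=505",f[3]+f[1]/f[0]*(505-f[2]))
# rim
m=((g>95)).astype(np.uint8); m[:145]=0;m[280:]=0;m[:,:250]=0;m[:,395:]=0
n,l,st,_=cv2.connectedComponentsWithStats(m)
k=np.isin(l,1+np.nonzero(st[1:,4]>150)[0]).astype(np.uint8)
ys,xs=np.nonzero(k); h=cv2.convexHull(np.array([ray(c,x,y,27)[:2] for x,y in zip(xs,ys)],np.float32)); print("rim",cv2.minEnclosingCircle(h),cv2.fitEllipse(h))
hs=cv2.cvtColor(w,cv2.COLOR_BGR2HSV); r=((hs[...,0]<8)|(hs[...,0]>172))&(hs[...,1]>130); r[:100]=0;r[150:]=0;r[:,:300]=0;r[:,345:]=0; ys,xs=np.nonzero(r)
q=np.array([ray(c,x,y,15)[:2] for x,y in zip(xs,ys)]); print("red mean",q.mean(0),"front",q[q[:,0]>q[:,0].max()-3].mean(0))
```

```text
Traceback (most recent call last):
ValueError: zero-size array to reduction operation minimum which has no identity
```

Run:
```python
from h import *
c=bot.calibration("wrist"); c["cam_to_world"]=np.load("pics/wrist8.npy"); w=cv2.imread("pics/wrist8.png"); g=w.max(2)
P=[];Q=[]
for v in range(165,265,4):
    xs=np.nonzero(g[v,315:339]<75)[0]+315
    if len(xs)<6: print(v,g[v,312:342]); continue
    a,b=ray(c,xs.min()-.5,v,103),ray(c,xs.max()+.5,v,103); P.append((a+b)/2); Q.append(np.linalg.norm(b-a))
P=np.array(P)[:,:2]; print("width",np.median(Q)); f=cv2.fitLine(P.astype(np.float32),cv2.DIST_HUBER,0,.01,.01).ravel(); print("ang",np.degrees(np.arctan2(f[1],f[0])),"y at x=505",f[3]+f[1]/f[0]*(505-f[2]))
m=((g>95)).astype(np.uint8); m[:145]=0;m[280:]=0;m[:,:250]=0;m[:,395:]=0
n,l,st,_=cv2.connectedComponentsWithStats(m)
k=np.isin(l,1+np.nonzero(st[1:,4]>150)[0]).astype(np.uint8)
ys,xs=np.nonzero(k); h=cv2.convexHull(np.array([ray(c,x,y,27)[:2] for x,y in zip(xs,ys)],np.float32)); print("rim",cv2.minEnclosingCircle(h),cv2.fitEllipse(h))
hs=cv2.cvtColor(w,cv2.COLOR_BGR2HSV); r=((hs[...,0]<8)|(hs[...,0]>172))&(hs[...,1]>130); r[:100]=0;r[150:]=0;r[:,:300]=0;r[:,345:]=0; ys,xs=np.nonzero(r)
q=np.array([ray(c,x,y,15)[:2] for x,y in zip(xs,ys)]); print("red mean",q.mean(0),"front",q[q[:,0]>q[:,0].max()-3].mean(0))
```

```text
width 9.772250375496352
ang 13.009651 y at x=505 211.65045
rim ((502.11688232421875, 213.2688751220703), 94.05248260498047) ((500.3918151855469, 214.49221801757812), (172.76278686523438, 187.5260467529297), 105.34449768066406)
red mean [584.8954292  229.79708288] front [595.98188993 231.4125229 ]
```

```bash
python3 -m inch '[0.05,-0.13,-2,0,-0.1,-0.3,-0.4, 0.05,-0.13,-4,0,-0.1,-0.3,-0.4, 0.05,-0.13,-5.5,0,-0.1,-0.3,-0.4, 0.05,-0.13,-6,0,-0.1,-0.3,-0.4, 0.05,-0.13,-6,0,-0.1,-0.3,-0.4]'
python3 - <<'E'
from h import *
o=bot.get_obs(); print(o["tool_pos"],o["tcp_rot"],o["grip_width"]); 
for n in("wrist","side"):cv2.imwrite(f"pics/{n}9.png",bot.capture(n)[:,:,::-1])
w=cv2.imread("pics/wrist9.png")[140:400,200:450]; s=cv2.imread("pics/side9.png")[230:430,170:330]
cv2.imwrite("pics/z9.png",np.hstack([cv2.convertScaleAbs(cv2.resize(w,(400,416)),alpha=1.6,beta=10),cv2.convertScaleAbs(cv2.resize(s,(333,416)),alpha=1.6,beta=10)]))
E
```

```text
time: 15.3
tool_pos: [505.3, 212.6, 121.8]
tcp_rot: [3.141, -0.0, 0.228]
contact_force: [1.1, 0.2, 0.1]
grip_width: 27.5
[505.32320464 212.56476239 121.78936845] [ 3.14120014e+00 -7.09063059e-05  2.27983069e-01] 27.515820349689868
```

View pics/z9.png

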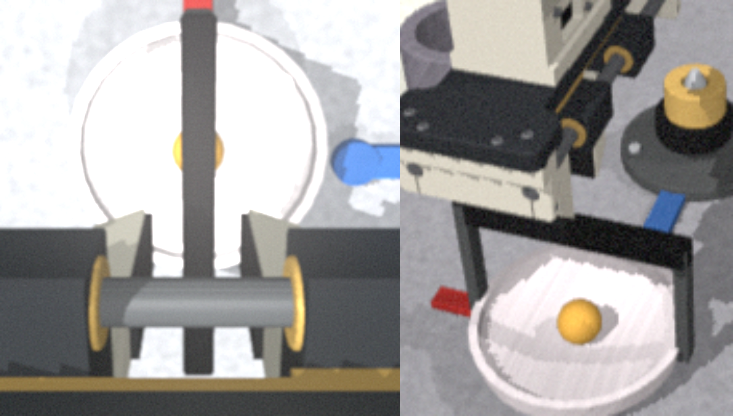

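```bash
python3 -m inch '[0,0,-1,0,0,0,-0.4, 0,0,-2.5,0,0,0,-0.4, 0,0,-4,0,0,0,-0.5, 0,0,-4.6,0,0,0,-0.5, 0,0,-4.6,0,0,0,-0.5]'
python3 -m inch '[0,0,0,0,0,0,-0.57, 0,0,0,0,0,0,-0.6, 0,0,0,0,0,0,-0.62, 0,0,0,0,0,0,-0.64, 0,0,0,0,0,0,-0.66]'
python3 -m inch '[0,0,0,0,0,0,-0.68, 0,0,0,0,0,0,-0.69, 0,0,0,0,0,0,-0.7, 0,0,0,0,0,0,-0.71, 0,0,0,0,0,0,-0.72]'
```

```text
time: 15.9
tool_pos: [505.6, 212.7, 76.2]
tcp_rot: [3.141, -0.001, 0.228]
contact_force: [-0.6, 0.8, -0.1]
grip_width: 23.0
time: 16.4
tool_pos: [505.7, 212.7, 76.4]
tcp_rot: [3.141, -0.001, 0.228]
contact_force: [0.5, -0.1, -0.3]
grip_width: 15.6
time: 16.9
tool_pos: [505.8, 212.5, 76.4]
tcp_rot: [3.141, -0.001, 0.228]
contact_force: [0.4, -1.3, 1.3]
grip_width: 12.9
```

```bash
python3 -m inch '[0,0,0,0,0,0,-0.74, 0,0,0,0,0,0,-0.76, 0,0,0,0,0,0,-0.8, 0,0,0,0,0,0,-0.9, 0,0,0,0,0,0,-1]'
python3 -m inch '[0,0,0,0,0,0,-1, 0,0,0,0,0,0,-1, 0,0,0,0,0,0,-1, 0,0,0,0,0,0,-1, 0,0,0,0,0,0,-1]'
python3 - <<'E'
from h import *
o=bot.get_obs(); print(o["tool_pos"],o["tcp_rot"],o["grip_width"]); 
for n in("side",):cv2.imwrite(f"pics/{n}10.png",bot.capture(n)[:,:,::-1])
s=cv2.imread("pics/side10.png")[230:430,130:330]
cv2.imwrite("pics/z10.png",cv2.convertScaleAbs(cv2.resize(s,(500,500)),alpha=1.6,beta=10))
E
```

```text
time: 17.4
tool_pos: [505.8, 212.4, 76.5]
tcp_rot: [3.141, -0.001, 0.228]
contact_force: [0.5, -2.0, 1.9]
grip_width: 11.7
time: 17.9
tool_pos: [505.8, 212.4, 76.5]
tcp_rot: [3.141, -0.001, 0.228]
contact_force: [0.2, -2.1, 0.8]
grip_width: 11.6
[505.83597501 212.42853596  76.51407732] [ 3.14073883e+00 -1.45186365e-03  2.28035619e-01] 11.62613742827588
```

View pics/z10.png

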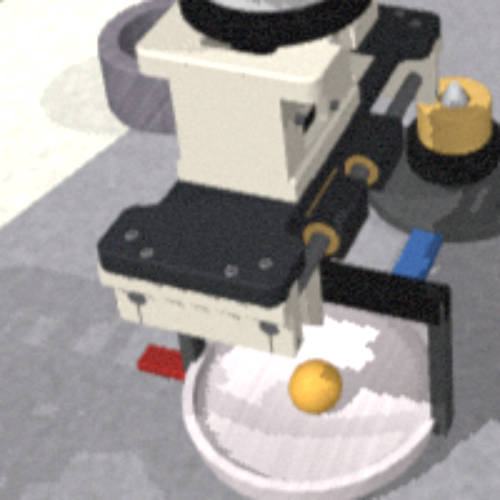

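```bash
python3 -m inch '[0,0,0.2,0,0,0,-1, 0,0,0.6,0,0,0,-1, 0,0,1.2,0,0,0,-1, 0,0,1.8,0,0,0,-1, 0,0,2.4,0,0,0,-1]'
python3 -m inch '[0,0,0.6,0,0,0,-1, 0,0,1.2,0,0,0,-1, 0,0,1.8,0,0,0,-1, 0,0,2.2,0,0,0,-1, 0,0,2.4,0,0,0,-1]'
python3 -m inch '[0,0,0,0,0,0,-1, 0,0,0,0,0,0,-1, 0,0,0,0,0,0,-1, 0,0,0,0,0,0,-1, 0,0,0,0,0,0,-1]'
python3 - <<'E'
from h import *
o=bot.get_obs(); print(o["tool_pos"],o["tcp_rot"],o["grip_width"]); 
for n in("side",):cv2.imwrite(f"pics/{n}11.png",bot.capture(n)[:,:,::-1])
s=cv2.imread("pics/side11.png")[180:420,110:350]
cv2.imwrite("pics/z11.png",cv2.convertScaleAbs(cv2.resize(s,(560,560)),alpha=1.6,beta=10))
E
```

```text
time: 18.45
tool_pos: [505.9, 212.5, 101.2]
tcp_rot: [3.141, -0.002, 0.228]
contact_force: [-0.2, 0.0, -2.6]
grip_width: 11.8
time: 18.95
tool_pos: [506.1, 212.6, 125.7]
tcp_rot: [3.141, -0.002, 0.228]
contact_force: [1.1, 0.2, -2.5]
grip_width: 11.6
time: 19.45
tool_pos: [506.0, 212.6, 125.5]
tcp_rot: [3.141, -0.002, 0.228]
contact_force: [0.3, -0.5, -3.9]
grip_width: 12.0
[505.98661351 212.55671421 125.51977706] [ 3.14088556e+00 -2.06915068e-03  2.28001041e-01] 11.97480609387588
```

View pics/z11.png

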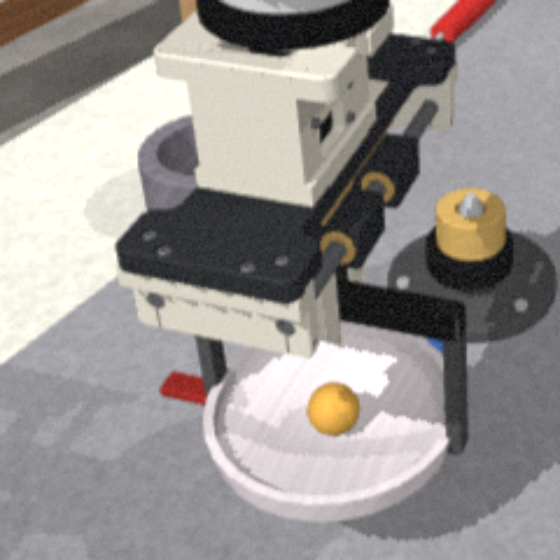

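```bash
python3 -m inch '[0,0,0.3,0,0,0,-1, 0,0,0.9,0,0,0,-1, 0,0,1.7,0,0,0,-1, 0,0,2.5,0,0,0,-1, 0,0,3.3,0,0,0,-1]'
python3 -m inch '[0,0,0.8,0,0,0,-1, 0,0,1.6,0,0,0,-1, 0,0,2.4,0,0,0,-1, 0,0,3.2,0,0,0,-1, 0,0,4.0,0,0,0,-1]'
python3 -m inch '[0,0,0.1,0,0,0.5,-1, 0,0,0.1,0,0,2,-1, 0,0,0.1,0,0,5,-1, 0,0,0.1,0,0,8.5,-1, 0,0,0.1,0,0,12,-1]'
python3 -m inch '[0,0,0,0,0,4,-1, 0,0,0,0,0,8,-1, 0,0,0,0,0,12,-1, 0,0,0,0,0,16,-1, 0,0,0,0,0,20,-1]'
python3 -m inch '[0,0,0,0,0,4,-1, 0,0,0,0,0,8,-1, 0,0,0,0,0,12,-1, 0,0,0,0,0,16,-1, 0,0,0,0,0,20,-1]'
```

```text
time: 20.0
tool_pos: [506.2, 212.6, 159.6]
tcp_rot: [3.141, -0.003, 0.228]
contact_force: [-0.3, 0.6, -2.1]
grip_width: 11.9
time: 20.5
tool_pos: [506.2, 212.6, 200.3]
tcp_rot: [3.141, -0.003, 0.228]
contact_force: [-0.3, -0.1, -2.3]
grip_width: 12.0
time: 21.0
tool_pos: [505.9, 212.5, 200.7]
tcp_rot: [3.141, -0.002, 0.441]
contact_force: [-0.0, -0.0, -3.5]
grip_width: 12.0
time: 21.5
tool_pos: [505.6, 212.4, 200.1]
tcp_rot: [-3.141, -0.001, 0.794]
contact_force: [-0.1, 0.2, -1.8]
grip_width: 11.4
time: 22.0
tool_pos: [505.3, 212.3, 199.5]
tcp_rot: [-3.14, 0.0, 1.148]
contact_force: [0.4, 0.0, -3.1]
grip_width: 11.7
```

```bash
python3 -m inch '[0,0,0,0,0,4,-1, 0,0,0,0,0,8,-1, 0,0,0,0,0,12,-1, 0,0,0,0,0,16,-1, 0,0,0,0,0,20,-1]'
python3 -m inch '[0,0,0.1,0,0,4,-1, 0,0,0.1,0,0,8,-1, 0,0,0.1,0,0,12,-1, 0,0,0.1,0,0,15,-1, 0,0,0.1,0,0,17,-1]'
python3 -m inch '[0,0,0,0,0,0,-1, 0,0,0,0,0,0,-1, 0,0,0,0,0,0,-1, 0,0,0,0,0,0,-1, 0,0,0,0,0,0,-1]'
python3 - <<'E'
from h import *
o=bot.get_obs(); print(o["tool_pos"],o["tcp_rot"],o["grip_width"],turn(np.radians(103.1))); 
for n in("side",):cv2.imwrite(f"pics/{n}12.png",bot.capture(n)[:,:,::-1])
s=cv2.imread("pics/side12.png")[100:400,60:400]
cv2.imwrite("pics/z12.png",cv2.convertScaleAbs(cv2.resize(s,(680,600)),alpha=1.6,beta=10))
E
```

```text
time: 22.5
tool_pos: [505.0, 212.3, 198.9]
tcp_rot: [-3.139, 0.001, 1.501]
contact_force: [0.0, -0.5, -3.2]
grip_width: 11.6
time: 23.0
tool_pos: [504.7, 212.1, 199.3]
tcp_rot: [-3.138, 0.001, 1.801]
contact_force: [-1.1, 0.0, -2.9]
grip_width: 11.6
time: 23.5
tool_pos: [504.7, 212.2, 199.3]
tcp_rot: [-3.138, 0.001, 1.801]
contact_force: [0.0, 0.0, -2.8]
grip_width: 11.8
[504.71674932 212.16625556 199.27943117] [-3.13826471e+00  5.23207007e-04  1.80058644e+00] 11.818631709632477 [ 0.07251762 -0.1788786  -0.06595352]
```

View pics/z12.png

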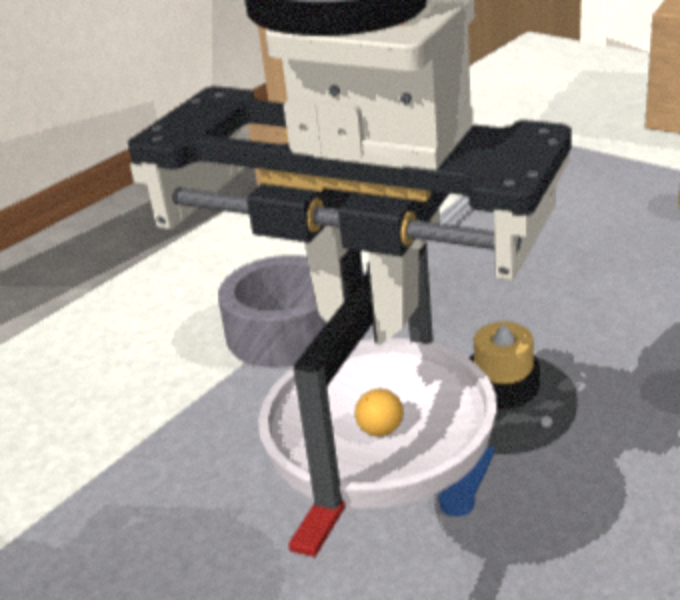

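```bash
python3 -m inch '[0.02,-0.1,0.1,0,-0.1,0,-1, 0.07,-0.4,0.1,0,-0.2,0,-1, 0.16,-0.9,0.1,0,-0.2,0,-1, 0.27,-1.5,0.1,0,-0.2,0,-1, 0.38,-2.1,0.1,0,-0.2,0,-1]'
python3 -m inch '[0.11,-0.59,0,0,0,0,-1, 0.21,-1.18,0,0,0,0,-1, 0.32,-1.77,0,0,0,0,-1, 0.43,-2.36,0,0,0,0,-1, 0.54,-2.95,0,0,0,0,-1]'
python3 -m inch '[0.11,-0.59,0,0,0,0,-1, 0.21,-1.18,0,0,0,0,-1, 0.32,-1.77,0,0,0,0,-1, 0.43,-2.36,0,0,0,0,-1, 0.54,-2.95,0,0,0,0,-1]'
python3 -m inch '[0.11,-0.59,0,0,0,0,-1, 0.21,-1.18,0,0,0,0,-1, 0.32,-1.77,0,0,0,0,-1, 0.43,-2.36,0,0,0,0,-1, 0.54,-2.95,0,0,0,0,-1]'
python3 - <<'E'
from h import *
o=bot.get_obs(); print(o["tool_pos"],o["tcp_rot"])
E
```

```text
time: 24.05
tool_pos: [508.6, 190.5, 200.3]
tcp_rot: [3.142, 0.001, 1.8]
contact_force: [-0.1, -0.3, -2.2]
grip_width: 12.0
time: 24.55
tool_pos: [514.1, 160.5, 200.3]
tcp_rot: [3.142, 0.001, 1.8]
contact_force: [-0.5, 0.3, -3.2]
grip_width: 12.0
time: 25.05
tool_pos: [519.6, 130.5, 200.3]
tcp_rot: [3.142, 0.001, 1.8]
contact_force: [-1.5, 0.3, -2.1]
grip_width: 11.7
time: 25.55
tool_pos: [525.1, 100.5, 200.3]
tcp_rot: [3.142, 0.001, 1.8]
contact_force: [-0.5, 0.5, -3.2]
grip_width: 11.7
[525.06372893 100.48678894 200.30235093] [3.14155346e+00 1.44398175e-03 1.80042530e+00]
```

```bash
python3 -m inch '[0.11,-0.59,0,0,0,0,-1, 0.21,-1.18,0,0,0,0,-1, 0.32,-1.77,0,0,0,0,-1, 0.43,-2.36,0,0,0,0,-1, 0.54,-2.95,0,0,0,0,-1]'
python3 -m inch '[0.11,-0.59,0,0,0,0,-1, 0.21,-1.18,0,0,0,0,-1, 0.32,-1.77,0,0,0,0,-1, 0.43,-2.3,0,0,0,0,-1, 0.52,-2.8,0,0,0,0,-1]'
python3 -m inch '[0.08,-0.45,0,0,0,0,-1, 0.15,-0.9,0,0,0,0,-1, 0.22,-1.3,0,0,0,0,-1, 0.27,-1.55,0,0,0,0,-1, 0.3,-1.65,0,0,0,0,-1]'
python3 -m inch '[0,0,0,0,0,0,-1, 0,0,0,0,0,0,-1, 0,0,0,0,0,0,-1, 0,0,0,0,0,0,-1, 0,0,0,0,0,0,-1]'
python3 - <<'E'
from h import *
o=bot.get_obs(); print(o["tool_pos"],o["tcp_rot"],o["dq"])
for n in("side","wrist"):cv2.imwrite(f"pics/{n}13.png",bot.capture(n)[:,:,::-1])
s=cv2.imread("pics/side13.png")[120:380,160:460]; w=cv2.imread("pics/wrist13.png")
cv2.imwrite("pics/z13.png",np.hstack([cv2.convertScaleAbs(cv2.resize(s,(450,390)),alpha=1.6,beta=10),cv2.convertScaleAbs(cv2.resize(w[80:400,160:480],(350,390)),alpha=1.6,beta=10)]))
E
```

```text
time: 26.05
tool_pos: [530.6, 70.5, 200.3]
tcp_rot: [3.142, 0.001, 1.8]
contact_force: [-1.1, 0.4, -2.8]
grip_width: 11.7
time: 26.55
tool_pos: [535.9, 42.0, 200.3]
tcp_rot: [3.142, 0.001, 1.8]
contact_force: [0.2, -0.6, -2.8]
grip_width: 11.7
time: 27.05
tool_pos: [538.9, 25.3, 200.3]
tcp_rot: [3.142, 0.001, 1.8]
contact_force: [0.3, 0.3, -4.0]
grip_width: 11.4
time: 27.55
tool_pos: [538.9, 25.4, 200.3]
tcp_rot: [3.142, 0.001, 1.8]
contact_force: [-0.3, 0.1, -2.6]
grip_width: 11.9
[538.87569029  25.3985252  200.29525815] [3.14156540e+00 1.37601747e-03 1.80029770e+00] [-2.06945433e-03  3.38568637e-04 -6.01147929e-05  1.69893035e-03
  4.40045042e-04  2.99543019e-06]
```

View pics/z13.png

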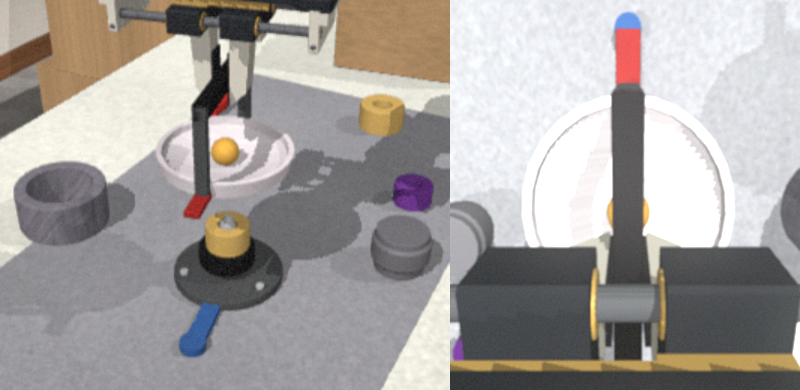

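The red pointer lies over the blue arm, the dish is level, the ball is in the middle and both rings look seated. I'll check these numerically before handing in.

Run:
```python
from h import *
cs=bot.calibration("side"); s=cv2.imread("pics/side13.png"); hs=cv2.cvtColor(s,cv2.COLOR_BGR2HSV)
m=((hs[...,0]>10)&(hs[...,0]<32)&(hs[...,1]>110)).astype(np.uint8)
n,l,st,ce=cv2.connectedComponentsWithStats(m)
for i in range(1,n):
    if st[i,4]>60: print(st[i],ce[i].round(1), "ball->", ray(cs,*ce[i],124+23).round(1))
print("expected ball", proj(cs,(538.9,24.6,147)).round(1))
g=s.max(2); k=((hs[...,1]<45)&(g>85)).astype(np.uint8); k[:190]=0;k[255:]=0;k[:,:258]=0;k[:,362:]=0
n,l,st,ce=cv2.connectedComponentsWithStats(k); kk=np.isin(l,1+np.nonzero(st[1:,4]>80)[0]); ys,xs=np.nonzero(kk); print("dish px",xs.min(),xs.max(),ys.min(),ys.max())
q=np.array([proj(cs,(538.9+63*np.cos(a),24.6+63*np.sin(a),z)) for z in(124,151) for a in np.linspace(0,6.28,100)]); print("expected",q.min(0).round(1),q.max(0).round(1))
# collar top / bottom rims expected
s7=cv2.imread("pics/side7.png"); h7=cv2.cvtColor(s7,cv2.COLOR_BGR2HSV); m=((h7[...,0]>10)&(h7[...,0]<32)&(h7[...,1]>110)); ys,xs=np.nonzero(m[250:310,290:335]); print("collar obs",xs.min()+290,xs.max()+290,ys.min()+250,ys.max()+250)
q=np.array([proj(cs,(538.7+22*np.cos(a),24.3+22*np.sin(a),z)) for z in(40,66) for a in np.linspace(0,6.28,100)]); print("collar exp",q.min(0).round(1),q.max(0).round(1))
print(bot.get_obs()["contact_force"],bot.get_obs()["time"])
```

```text
[    0     0   287   256 14048] [196.5 108. ] ball-> [1004.5 -277.4  147. ]
[336  23   8  25 104] [340.4  37.1] ball-> [ 1085.4 -1113.5   147. ]
[ 384   85  120   93 7677] [442.7 130.8] ball-> [ 489.5 -396.2  147. ]
[257 116  86  12 520] [298.5 121.9] ball-> [ 760.7 -306.9  147. ]
[ 583  133   57   77 3388] [615.  171.7] ball-> [ 189.1 -348.1  147. ]
[399 183  31  27 682] [414.  196.4] ball-> [ 440.2 -110.8  147. ]
[301 212  18  18 257] [309.5 220.5] ball-> [539.3  25.4 147. ]
[296 261  32  32 724] [311.2 277.7] ball-> [471.1 137.5 147. ]
expected ball [310.1 220.3]
dish px 258 361 190 254
expected [263.7 196.4] [356.4 260.3]
collar obs 295 329 261 303
collar exp [295.9 259.9] [326.2 292.1]
[-0.48623259 -0.16436385 -2.1340533 ] 27.65
```

Run:
```python
from plant import bot
print(bot.get_obs()["tool_pos"]); print(bot.close_job())
```

```text
[538.89707284  25.36442249 200.27203881]
the job is handed in; nothing more can be done
None
```

I built the pivot, turned the dish and handed the job in at about 27.7 s of the 72 s allowed. No verdict was reported.

**What I did:**
- I threaded the black spacer and then the smaller brass collar down the post, with no side force reading above about 1 N, and let go of both.
- I gripped the dish by its bar with a slow close, lifted it level, and turned it 90° anticlockwise.
- I then carried it smoothly over the post.

**Last checks:**
- **Rings:** the collar's outline in the side picture agrees within 1–2 px with where a seated collar should appear. The spacer was judged home by eye in the side view.
- **Dish pose:** the TCP was at (539, 25) mm over a post measured at about (538.5, 24.5) mm, at rest and with tilt about 0.001 rad. The underside works out at about 124 mm above the table, 5 cm over the tip, from how far I lifted it.
- **Pointer and ball:** the red pointer lies over the blue arm in the wrist view. The ball measured at (539.3, 25.4) mm, within about 1 mm of the dish centre.
- **Grip:** the fingers hold the bar at 11.9 mm.
- **Bystanders:** I never touched them.

**What failed or disagreed:**
- The cameras disagreed with each other by 1–2 mm.
- My final mask for the dish rim ran into its window edges, so it gave no independent check of the dish's centre.
- My first mask for the side check of the collar was also cut by its window. I took the collar figures from the separate blob in the last picture instead.

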